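Charge the mixing pot and hold its index plunger out

ROBOT

A 6-joint arm with a two-finger parallel gripper is mounted at the origin on the work surface. World frame = base frame: x ahead of the robot, y to its left, z up, the work surface at z = 0. Lengths are in mm, angles in degrees, forces in N, time in s.
With the tool pointing down it reaches from about 300 to 850 mm from the base axis. Payload 4.2 kg.
Tool frame: the origin (TCP) lies between the finger pads; the fingertips stand 22 mm ahead of it and the grasp point (between the pads) lies 3 mm ahead of it; z points along the fingers, y is the direction in which the jaws open and shut (so a half turn about z gives the same grasp; the last joint's range is limited). The gripper opens to 91 mm and grips with 3 to 60 N. Pads are 32 mm wide; open, the fingers measure 118 mm over their backs; the gripper's body (76 mm by 178 mm) begins 60 mm behind the grasp point.
Start: joints at [-1.146, 18.312, 89.639, -0, 72.044, -1.146], TCP at [575.014, 0, 235.976] pointing down, gripper open.
Joint ranges: [-177.97, 177.97], [-48.28, 115.42], [12.27, 149.76], [-77.06, 257.06], [2.81, 150.46], [-146.56, 146.56]. Speed limits (degrees/s): [147.25, 147.25, 180, 180, 180, 180].

INTERFACE

Orientations are given as [roll, pitch, yaw] about the fixed x, y, z axes, in that order (R = Rz(yaw) Ry(pitch) Rx(roll)).
In Python, from workcell import telemetry, cams, env gives the robot as it stands.
- The arm moves only by the shell command python3 -m inch 'ROWS' [FORCE]. ROWS is JSON, a list of rows, each an object of numbers: "x", "y", "z": the shift along the tool's x, y, z in cm; "yaw": the turn about the tool's z in units of 5 degrees (1.0 is 5 degrees); "gripper": the gripper's target within -1 to 1 (fully open at 1, half-way at 0, shut at -1). A call has 1 to 12 rows; each row shifts and turns the commanded pose from where the row before left it, along the tool's axes as they then stand; what a row does not reach is not made up. A row lasts 1/12 s, in which the tool goes at most 41.7 mm and 7.16 degrees, less where a joint would pass 70% of its speed; a pose out of reach is approached as far as the arm can. A call is refused whole if a number of a shift passes 4.17 or a number of a turn 1, either way. A call with a gripper value outside its range is refused whole. The fingers move at their own pace and stop on an object; FORCE is the grip in N (left out, the last holds). Time passes only in rows, so rows that do not move let the fingers close. It gives the time, the measured TCP pose, the force and the opening at its end, in the units of the state.
- telemetry.state(): the state, without advancing time (a new reading comes with each control period).
- cams.grab_frame(name): name is "scene" or "side" or "wrist"; returns a dict with "pixels" (480x640x3 uint8, red, green, blue), "mtx" (3x3 intrinsics, pixels), "distortion" ([k1, k2, p1, p2, k3] as OpenCV has them; the pictures are not rectified), "rvec" (rotation vector, rad) and "tvec" (3), from world to camera coordinates, as OpenCV has them. Camera axes: x right, y down, z forward; pixel columns grow to the right and rows downward; lengths in mm; the calibration is good to about 2 mm. A picture is of the moment at which its call begins. There is no depth.
- env.job_done(): hands the job in, once; it reports no verdict.
The state is a dict: "time_s": time; "qpos": joint angles; "qvel": joint speeds; "effort": joint torques, N m; "ee_pos": TCP position; "ee_rot": TCP orientation; "force": force on the tool from outside, world axes, zero at the start; "torque": the same for the moment, N m; "gripper_width": finger opening in mm.
Only numpy, scipy, OpenCV 4.12 (cv2) and the standard library are available. Lean on these libraries where they do the work, as an engineer would, in place of code of your own. Each camera call takes 0.05 s, during which the arm holds its last target. There are 200 camera calls.

TASK

Use the scoop to take mixing balls from the steel tray and tip at least two of them into the pot of the small mixer, without touching the balls with the fingers, then stand the scoop back on the bench, flat on its base, and let go of it. Then pull the mixer's sprung index plunger by its knob fully up to its stop, so the pin is clear of its hole, and finish while still holding it there. Leave the other things on the bench where they are.

Things in the scene. Friction and masses are not known exactly. Their poses are not given: they have to be found in the camera images.
- scoop: loose hand scoop, 120 g: flat aluminium pan 90 long (x) by 62 wide (y), floor 2 thick, open at its front (+x), back wall 28 high, side walls 26 high and 14 high over the front 24 mm; a black upright handle plate rises from the rear of the pan: 12 thick (y), 26 deep (x), from 24 to 110 above the underside, upright when the pan is level. Origin: centre of the pan's underside, x towards the open front, z up. It starts standing level on the bench.
- scoop_grip (a point): middle of the scoop's handle where it is to be pinched across its 12 mm thickness: 32 mm behind the pan's centre, 88 mm above its underside; axes as the scoop
- scoop_lip (a point): middle of the scoop's front lower edge, on the underside, 45 mm ahead of its centre; axes as the scoop
- tray: open steel tray fixed to the bench, 240 long (x) by 84 wide (y) by 28 high outside, walls and floor 4 thick (inside 232 by 76). Origin: centre of its underside, x along its length away from the robot. The balls start in its far (+x) half, in one layer; its near half is empty, with room to set the scoop's pan in.
- pot_rim (a point): centre of the mouth of the mixer's pot, 100 mm above the bench: an open steel pot, fixed in the mixer, 100 outside and 94 inside diameter at the mouth, 70 high
- pot_in (a point): centre of the pot's inner floor, 34 mm above the bench (66 mm below the mouth)
- mixer: small mixer fixed to the bench, grey base 130 (x) by 230 (y) by 18 high; origin: centre of its underside. The pot stands at y = -60 mm, the index plunger upright at y = +55 mm; an aluminium bracket 30 wide in x, 88 high, holds the plunger, its post on the far (+y) side of the plunger's axis (y from 90 to 110 mm)
- plunger_knob (a point): centre of the plunger's round black knob, 30 diameter and 18 thick, axis upright; 117 mm above the bench when seated, top of the knob 126 mm; below it a stem (14 mm, then 10 mm diameter) 20 mm tall down to the top of the bracket. It moves with the plunger.
- plunger (a joint): how far the plunger is pulled up: 0 seated, with its 10 mm pin 10 mm deep in the hole of the link plate; 0.022 m at its stop, fully back. A spring pulls it back down with about 6 N when seated and 15 N at the stop; it does not latch.
- ball0: loose white ceramic mixing ball, 18 mm diameter, 12 g; origin: its centre (13 mm above the bench when it lies in the tray)
- ball1: loose white ceramic mixing ball, 18 mm diameter, 12 g; origin: its centre (13 mm above the bench when it lies in the tray)
- ball2: loose white ceramic mixing ball, 18 mm diameter, 12 g; origin: its centre (13 mm above the bench when it lies in the tray)
- ball3: loose white ceramic mixing ball, 18 mm diameter, 12 g; origin: its centre (13 mm above the bench when it lies in the tray)
- ball4: loose white ceramic mixing ball, 18 mm diameter, 12 g; origin: its centre (13 mm above the bench when it lies in the tray)
- ball5: loose white ceramic mixing ball, 18 mm diameter, 12 g; origin: its centre (13 mm above the bench when it lies in the tray)
- block: loose cork block 70 x 50 x 30; a bystander, to be left alone; origin: centre of its underside
- bottle_a: loose white bottle with a red cap, 64 diameter, 170 high; a bystander, to be left alone; origin: centre of its underside
- bottle_b: loose white bottle with a red cap, 64 diameter, 170 high; a bystander, to be left alone; origin: centre of its underside
- cup: loose paper cup, 72 diameter, 85 high; a bystander, to be left alone; origin: centre of its underside
- gauge: loose white and black hand gauge, 60 x 135 x 32; a bystander, to be left alone; origin: centre of its underside
- marker: loose marker pen, 150 long, 14 thick; a bystander, to be left alone; origin: centre of its underside
Not all that is in view belongs to the job. Leave any brown look-alike of the scoop alone.

How it is judged:
By the outcome, as a careful person would: the job done as asked, in the order asked, and still so for the second after the job is handed in, while the arm keeps its last pose, push and grip.
It also fails if it takes over 70 s, if anything falls off the work surface, if the arm or the gripper's body presses on something with over 40 N, if the wrist force passes 120 N, or if a joint passes its speed limit or range.

## Working session

There is one attempt and no reset: what is moved stays moved. The work goes in short steps, Python scripts to look and compute and a shell command to move; the robot and the scene stay as the last step left them, time stands still between calls to the robot, and variables do not carry over. Pictures are saved under pics/ and viewed, about 8 in all and at most 12, crops included, and the job is handed in when it is done.

```bash
ls; mkdir -p pics
cat > h.py <<'E'
import numpy as np,cv2
from workcell import telemetry,cams,env
def grab(n,fn=None):
    f=cams.grab_frame(n)
    if fn: cv2.imwrite('pics/'+fn,f['pixels'][:,:,::-1])
    return f
def ray(f,uv):
    K=np.array(f['mtx']);d=np.array(f['distortion'])
    p=cv2.undistortPoints(np.array(uv,float).reshape(-1,1,2),K,d).reshape(-1,2)
    R=cv2.Rodrigues(np.array(f['rvec'],float))[0];t=np.array(f['tvec'],float).reshape(3)
    return -R.T@t,np.c_[p,np.ones(len(p))]@R
def onz(f,uv,z):
    c,D=ray(f,uv); return c+D*((z-c[2])/D[:,2:3])
def proj(f,P):
    return cv2.projectPoints(np.array(P,float).reshape(-1,1,3),np.array(f['rvec'],float),np.array(f['tvec'],float),np.array(f['mtx']),np.array(f['distortion']))[0].reshape(-1,2)
def save(f,n):
    import pickle;pickle.dump(f,open(n,'wb'))
E
python3 - <<'E'
from h import *
for n in['scene','side','wrist']:
    f=grab(n,n+'0.png');save(f,n+'0.pkl');print(n,ray(f,[[320,240]]))
print(telemetry.state())
E
```

```text
pics
scene (array([1160.18284656, -664.39712127, 1312.741535  ]), array([[-0.38360397,  0.42704496, -0.81887582]]))
side (array([  524.04285415, -1221.41929345,  1050.24102219]), array([[ 0.07365558,  0.78531548, -0.61533143]]))
wrist (array([573.88318562,  78.01606918, 385.26825832]), array([[ 0.00463212, -0.29346257, -0.95614082]]))
{'time_s': 0.15, 'qpos': array([-1.14462129e+00,  1.83429234e+01,  8.96888425e+01,  5.19900093e-04,
        7.20440390e+01, -1.14691732e+00]), 'qvel': array([ 0.0643549 , -0.0587974 , -0.18024074,  0.0232748 ,  0.03417978,
        0.04618621]), 'effort': array([-5.72294630e-04, -4.12774551e+01, -2.32154489e+01,  7.26667210e-02,
        4.33494255e-02, -9.00343002e-05]), 'ee_pos': array([5.74660304e+02, 2.32511463e-02, 2.35326658e+02]), 'ee_rot': array([-1.79924220e+02, -2.01159012e-03,  9.00021341e+01]), 'force': array([1.16140459, 0.16406663, 0.27370402]), 'torque': array([0.02637169, 0.02179901, 0.03215877]), 'gripper_width': 91.541973589268}
```

View pics/scene0.png

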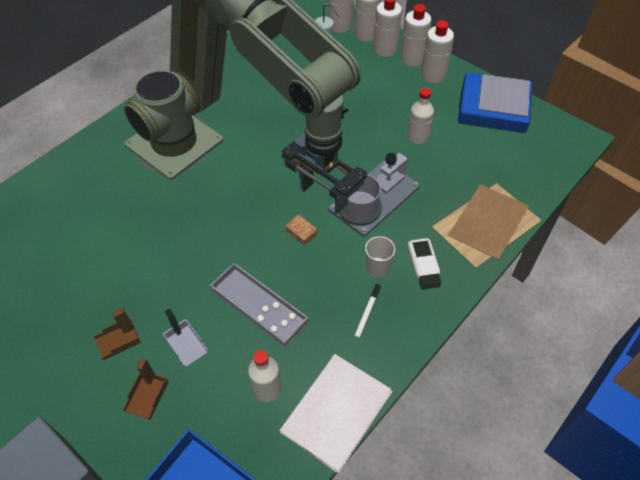

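View pics/side0.png

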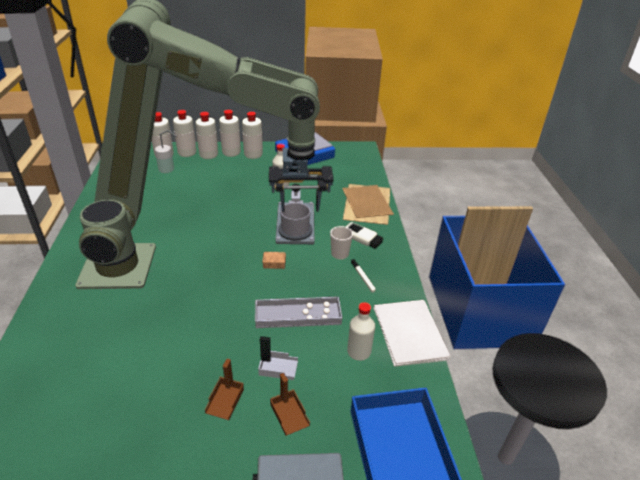

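The scene view shows the silver scoop at about (185,340) with its black handle top near (171,312). The tray runs from (211,288) to (307,318), the pot is at (360,197) and the knob at (392,159). Next I'll measure these from a magnified crop.

Run:
```python
from h import *
import pickle
a=cv2.imread('pics/scene0.png')
c1=cv2.resize(a[260:380,150:320],None,fx=4.7,fy=4.7,interpolation=cv2.INTER_CUBIC)[:, :800]
f=pickle.load(open('scene0.pkl','rb'))
cv2.imwrite('pics/c1.png',c1)
b=cv2.imread('pics/side0.png')
g=pickle.load(open('side0.pkl','rb'))
# balls
for F,im,box in((f,a,(240,290,310,340)),(g,b,(295,295,340,325))):
    s=im[box[1]:box[3],box[0]:box[2]];m=(s.min(2)>175).astype(np.uint8)
    n,_,st,ce=cv2.connectedComponentsWithStats(m)
    for i in range(1,n):
        if st[i,4]>5:
            uv=ce[i]+[box[0],box[1]];print(uv,st[i,4],onz(F,[uv],13)[0].round(1))
print('scene handle top',onz(f,[[171,312]],110))
print('side handle top',onz(g,[[265,339]],110))
print('tray scene',onz(f,[[211,288],[234,266],[307,318],[286,342]],28).round(0))
print('tray side',onz(g,[[255,300],[340,299],[342,323],[256,326]],28).round(0))
```

```text
[275.5        304.21428571] 28 [ 594.2 -196.3   13. ]
[264.875      307.83333333] 24 [ 581.8 -219.9   13. ]
[291.61538462 315.15384615] 26 [ 643.1 -192.8   13. ]
[260.21428571 317.5       ] 28 [ 591.5 -245.6   13. ]
[283.69230769 321.96153846] 26 [ 641.2 -218.1   13. ]
[273.5 328. ] 26 [ 634.1 -245.1   13. ]
[329.11764706 304.32352941] 34 [ 654.9 -198.4   13. ]
[309.52173913 304.73913043] 23 [ 598.4 -198.6   13. ]
[305.25       310.35714286] 28 [ 585.1 -220.6   13. ]
[330.26865672 311.07462687] 67 [ 656.  -225.3   13. ]
[309.28571429 316.39285714] 28 [ 595.5 -244.2   13. ]
[324.31818182 315.63636364] 22 [ 637.9 -242.5   13. ]
scene handle top [[ 476.90453422 -395.08133914  110.        ]]
side handle top [[ 477.81391352 -407.56779194  110.        ]]
tray scene [[ 453. -271.   28.]
 [ 450. -191.   28.]
 [ 681. -180.   28.]
 [ 686. -257.   28.]]
tray side [[ 443. -191.   28.]
 [ 686. -193.   28.]
 [ 683. -285.   28.]
 [ 449. -290.   28.]]
```

View pics/c1.png

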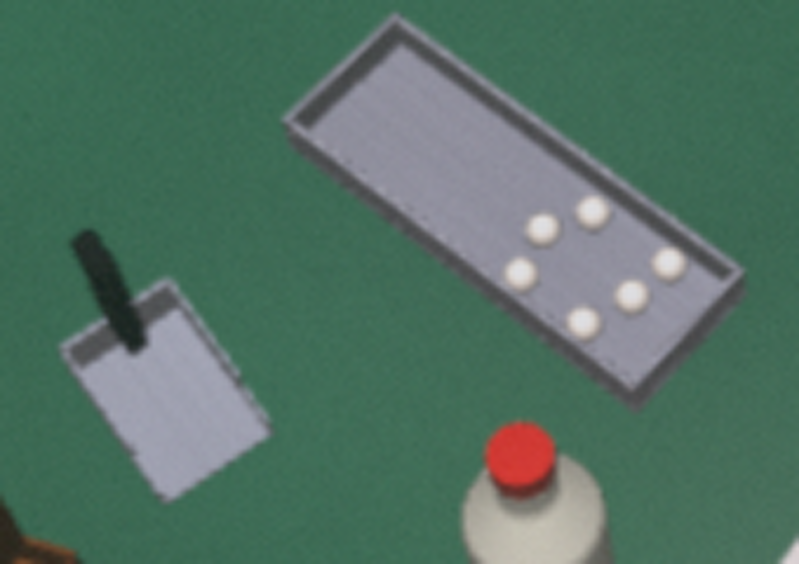

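The crop shows the tray rim corners at (397,15), (288,122), (742,270) and (633,395), the scoop lip corners at (168,502) and (270,432), the back-wall top corners at (65,348) and (172,282), and the handle top at (88,238).

Run:
```python
from h import *
import pickle
f=pickle.load(open('scene0.pkl','rb'))
q=lambda p,z:onz(f,np.array(p,float)/4.7+[150,260]-0.4,z).round(1)
t=q([[397,15],[288,122],[742,270],[633,395]],28);print('tray',t,t.mean(0))
lip=q([[168,502],[270,432]],1);bk=q([[65,348],[172,282]],28);h=q([[88,238]],110)
print(lip,bk,h); L=lip.mean(0);B=bk.mean(0)
d=L-B;print('yaw',np.degrees(np.arctan2(d[1],d[0])),'len',np.hypot(*d[:2]))
y=np.arctan2(d[1],d[0]);ux=np.array([np.cos(y),np.sin(y)])
print('centre',(L+B)[:2]/2,'grip',(L+B)[:2]/2-32*ux)
# pot rim, knob
a=cv2.imread('pics/scene0.png')
cv2.imwrite('pics/c2.png',cv2.resize(a[140:250,310:430],None,fx=5,fy=5,interpolation=cv2.INTER_CUBIC))
```

```text
tray [[ 443.5 -184.2   28. ]
 [ 448.1 -266.3   28. ]
 [ 680.2 -177.7   28. ]
 [ 685.7 -262.4   28. ]] [ 564.375 -222.65    28.   ]
[[ 545.3 -441.5    1. ]
 [ 555.5 -384.4    1. ]] [[ 459.8 -425.1   28. ]
 [ 472.2 -366.8   28. ]] [[ 469.1 -396.   110. ]]
yaw -11.38824100773849 len 86.09506373770795
centre [ 508.2  -404.45] grip [ 476.83002497 -398.13140313]
```

View pics/c2.png

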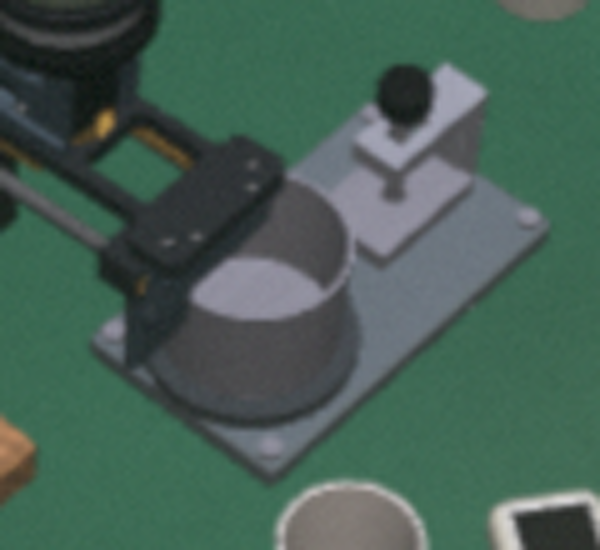

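```bash
cat >> h.py <<'E'
def to(x=None,y=None,z=None,yaw=None):
    """tool-axes shift (cm) at the current yaw, and turn (5deg units) to a world TCP target"""
    s=telemetry.state();p=s['ee_pos'];w=np.radians(s['ee_rot'][2])
    d=np.array([(a if a is not None else b)-b for a,b in zip((x,y,z),p)])/10
    print('pos',p.round(1),'rot',s['ee_rot'].round(2),'F',s['force'].round(1),'w',round(s['gripper_width'],1),'t',round(s['time_s'],2))
    print('x %.2f y %.2f z %.2f'%(d[0]*np.cos(w)+d[1]*np.sin(w),d[0]*np.sin(w)-d[1]*np.cos(w),-d[2]), 'yaw %.2f'%(((np.degrees(w)-yaw+180)%360-180)/5) if yaw is not None else '')
E
python3 -m inch '[{"x":-3.9,"y":-1},{"x":-3.9,"y":-1},{"x":-3.9,"y":-1},{"x":-3.9,"y":-1},{"x":-3.9,"y":-1},{"x":-3.9,"y":-1},{"x":-3.9,"y":-1},{"x":-3.9,"y":-1},{"x":-3.9,"y":-1},{"x":-3.9,"y":-1}]'
python3 -m inch '[{"yaw":1},{"yaw":1},{"yaw":1},{"yaw":1},{"yaw":1},{"yaw":1},{"yaw":1},{"yaw":1},{"yaw":1},{"yaw":1},{"yaw":1},{"yaw":1}]'
python3 -m inch '[{"yaw":1},{"yaw":1},{"yaw":1},{"yaw":1},{"yaw":1},{"yaw":1},{"yaw":1},{"yaw":1},{"yaw":0.3},{}]'
python3 - <<'E'
from h import *
to(477,-398,200,-11.4)
f=grab('wrist','w1.png');save(f,'w1.pkl')
f=grab('scene','s1.png');save(f,'s1.pkl')
c=f['pixels'][130:260,300:430,::-1]
w=cv2.imread('pics/w1.png')
out=np.zeros((600,800,3),np.uint8);out[:330,:440]=cv2.resize(w,(440,330));out[:,400:]=out[:,400:]
o2=np.hstack([cv2.resize(w,(480,360)),cv2.resize(c,(320,320),interpolation=cv2.INTER_CUBIC)[:360] if 0 else cv2.copyMakeBorder(cv2.resize(c,(320,320),interpolation=cv2.INTER_CUBIC),0,40,0,0,cv2.BORDER_CONSTANT)])
cv2.imwrite('pics/v1.png',o2)
E
```

```text
pos [574.7   0.  235.3] rot [-179.92   -0.     90.  ] F [1.2 0.2 0.3] w 91.5 t 0.15
x -39.80 y -9.77 z 3.53 yaw 20.28invalid input
invalid input
invalid input
```

View pics/v1.png

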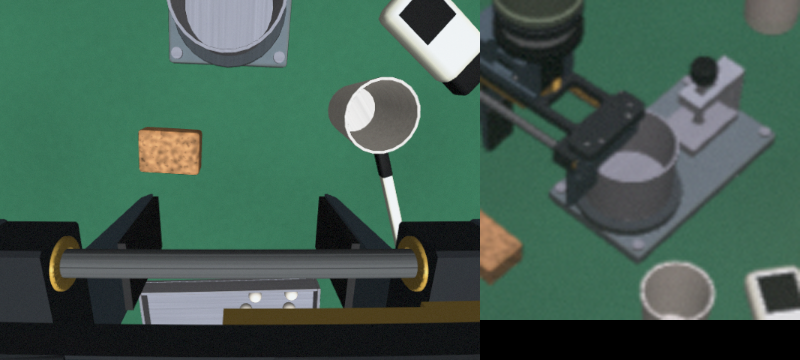

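The arm hasn't moved because the rows were refused. The picture shows the wrist view looking towards the mixer. I'll retry with all the fields in each row.

```bash
python3 -m inch '[{"x":-3.9,"y":-1,"z":0,"yaw":0,"gripper":1}]' || python3 -m inch --help; python3 -c "
from h import *
to(477,-398,200,-11.4)"
```

```text
time_s: 0.33
ee_pos: [566.5, -34.6, 235.6]
ee_rot: [179.9, -0.2, 90.3]
force: [0.4, -0.7, -0.7]
gripper_width: 91.3
pos [566.5 -34.6 235.6] rot [179.92  -0.2   90.34] F [ 0.4 -0.7 -0.7] w 91.3 t 0.33
x -36.29 y -9.16 z 3.56 yaw 20.35
```

```bash
python3 -m inch '[{"x":-3.9,"y":-1,"z":0.2,"yaw":0,"gripper":1},{"x":-3.9,"y":-1,"z":0.2,"yaw":0,"gripper":1},{"x":-3.9,"y":-1,"z":0.2,"yaw":0,"gripper":1},{"x":-3.9,"y":-1,"z":0.2,"yaw":0,"gripper":1},{"x":-3.9,"y":-1,"z":0.2,"yaw":0,"gripper":1},{"x":-3.9,"y":-1,"z":0.2,"yaw":0,"gripper":1},{"x":-3.9,"y":-1,"z":0.2,"yaw":0,"gripper":1},{"x":-3.9,"y":-1,"z":0.2,"yaw":0,"gripper":1},{"x":-3.9,"y":-1,"z":0.2,"yaw":0,"gripper":1}]'
python3 -m inch '[{"x":0,"y":0,"z":0,"yaw":1,"gripper":1},{"x":0,"y":0,"z":0,"yaw":1,"gripper":1},{"x":0,"y":0,"z":0,"yaw":1,"gripper":1},{"x":0,"y":0,"z":0,"yaw":1,"gripper":1},{"x":0,"y":0,"z":0,"yaw":1,"gripper":1},{"x":0,"y":0,"z":0,"yaw":1,"gripper":1},{"x":0,"y":0,"z":0,"yaw":1,"gripper":1},{"x":0,"y":0,"z":0,"yaw":1,"gripper":1},{"x":0,"y":0,"z":0,"yaw":1,"gripper":1},{"x":0,"y":0,"z":0,"yaw":1,"gripper":1},{"x":0,"y":0,"z":0,"yaw":1,"gripper":1},{"x":0,"y":0,"z":0,"yaw":1,"gripper":1}]'
python3 -m inch '[{"x":0,"y":0,"z":0,"yaw":1,"gripper":1},{"x":0,"y":0,"z":0,"yaw":1,"gripper":1},{"x":0,"y":0,"z":0,"yaw":1,"gripper":1},{"x":0,"y":0,"z":0,"yaw":1,"gripper":1},{"x":0,"y":0,"z":0,"yaw":1,"gripper":1},{"x":0,"y":0,"z":0,"yaw":1,"gripper":1},{"x":0,"y":0,"z":0,"yaw":1,"gripper":1},{"x":0,"y":0,"z":0,"yaw":1,"gripper":1},{"x":0,"y":0,"z":0,"yaw":0.3,"gripper":1},{"x":0,"y":0,"z":0,"yaw":0,"gripper":1}]'
python3 - <<'E'
from h import *
to(477,-398,200,-11.4)
f=grab('wrist','w1.png');save(f,'w1.pkl')
f=grab('scene','s1.png');save(f,'s1.pkl')
c=f['pixels'][130:260,300:430,::-1]
w=cv2.imread('pics/w1.png')
o2=np.hstack([cv2.resize(w,(480,360)),cv2.copyMakeBorder(cv2.resize(c,(320,320),interpolation=cv2.INTER_CUBIC),0,40,0,0,cv2.BORDER_CONSTANT)])
cv2.imwrite('pics/v2.png',o2)
E
```

```text
time_s: 1.08
ee_pos: [474.1, -391.8, 217.8]
ee_rot: [180.0, -0.0, 90.0]
force: [1.1, 0.1, 1.0]
gripper_width: 91.5
time_s: 2.08
ee_pos: [474.9, -389.9, 217.8]
ee_rot: [-180.0, 0.0, 29.8]
force: [-0.5, 0.7, -0.0]
gripper_width: 91.4
time_s: 2.92
ee_pos: [475.0, -389.9, 217.8]
ee_rot: [-180.0, 0.0, -11.5]
force: [0.2, 0.4, 0.9]
gripper_width: 91.1
pos [ 475.  -389.9  217.8] rot [-1.7999e+02  1.0000e-02 -1.1520e+01] F [0.2 0.4 0.9] w 91.1 t 2.92
x 0.36 y 0.75 z 1.78 yaw -0.02
```

View pics/v2.png

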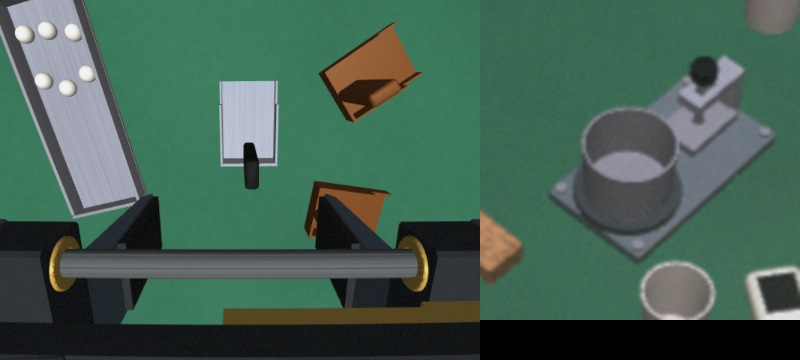

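The wrist view shows the scoop square to the tool, with lip corners at v2 (220,82) and (278,82), back-wall top corners at (220,165) and (278,165), and the handle top near (251,180). The pot rim and knob are now clear in the scene inset.

Run:
```python
from h import *
import pickle
w=pickle.load(open('w1.pkl','rb'));s=pickle.load(open('s1.pkl','rb'))
q=lambda p,z:onz(w,np.array(p,float)*640/480,z).round(1)
lip=q([[220,82],[278,82]],2);bk=q([[220,165],[278,165]],28)
print(lip,bk,'handle top',q([[251,182]],110),'brown',q([[306,235],[313,183],[389,192]],10))
L=lip.mean(0)[:2];B=bk.mean(0)[:2];d=L-B;u=d/np.hypot(*d)
print('yaw',np.degrees(np.arctan2(*d[::-1])),np.hypot(*d),'grip from lip',L-77*u,'from back',B+13*u)
t=q([[75,217],[145,193]],28);print('tray near corners',t)
b=q([[24,34],[47,31],[74,31],[43,81],[67,88],[86,73]],13);print('balls',b)
k=lambda p:np.array(p,float)*130/320+[300,130]
r=lambda p,z:onz(s,k(np.array(p)-[480,0]),z).round(1)
print('rim l/r/t/b',r([[581,147],[679,147],[630,108],[630,189]],100))
print('knob',r([[705,71]],117),'base corners',r([[551,190],[638,256],[774,134],[690,75]],18))
```

```text
[[ 556.1 -386.     2. ]
 [ 543.3 -448.9    2. ]] [[ 469.9 -368.5   28. ]
 [ 457.1 -431.    28. ]] handle top [[ 469.5 -399.9  110. ]] brown [[ 357.  -451.4   10. ]
 [ 422.3 -469.1   10. ]
 [ 392.7 -557.1   10. ]]
yaw -11.603623445093088 87.99846589571892 grip from lip [ 474.27368509 -401.96223   ] from back [ 476.23431291 -402.36481831]
tray near corners [[ 442.9 -189.5   28. ]
 [ 455.  -278.3   28. ]]
balls [[ 646.1 -195.8   13. ]
 [ 643.5 -220.9   13. ]
 [ 637.4 -248.9   13. ]
 [ 596.7 -199.    13. ]
 [ 584.1 -222.4   13. ]
 [ 594.6 -247.9   13. ]]
rim l/r/t/b [[530.3 119.  100. ]
 [606.1 184.5 100. ]
 [535.  192.6 100. ]
 [602.5 109.5 100. ]]
knob [[571.  271.4 117. ]] base corners [[501.7 105.5  18. ]
 [626.7  98.7  18. ]
 [636.1 324.5  18. ]
 [513.1 333.   18. ]]
```

```bash
python3 -c "
from h import *
to(475,-401.5,91,-11.5)"
python3 -m inch '[{"x":0.24,"y":1.15,"z":0,"yaw":0,"gripper":1},{"x":0,"y":0,"z":2.5,"yaw":0,"gripper":1},{"x":0,"y":0,"z":2.5,"yaw":0,"gripper":1},{"x":0,"y":0,"z":2.5,"yaw":0,"gripper":1},{"x":0,"y":0,"z":2.5,"yaw":0,"gripper":1},{"x":0,"y":0,"z":2.0,"yaw":0,"gripper":1},{"x":0,"y":0,"z":0.7,"yaw":0,"gripper":1},{"x":0,"y":0,"z":0,"yaw":0,"gripper":1}]'
python3 -c "
from h import *
to(475,-401.5,91,-11.5)
f=grab('wrist');w=f['pixels'][:,:,::-1]
f=grab('side');g=cv2.resize(f['pixels'][320:410,220:320,::-1],(400,360),interpolation=cv2.INTER_CUBIC)
cv2.imwrite('pics/v3.png',np.hstack([cv2.resize(w,(400,360)),g]))"
```

```text
pos [ 475.  -389.9  217.8] rot [-1.7999e+02  1.0000e-02 -1.1450e+01] F [ 0.1  0.4 -0.5] w 91.2 t 3.02
x 0.23 y 1.13 z 12.68 yaw 0.01
time_s: 3.68
ee_pos: [474.2, -401.6, 88.9]
ee_rot: [-179.9, 0.2, -11.5]
force: [0.2, 0.4, 0.3]
gripper_width: 91.3
pos [ 474.2 -401.6   88.9] rot [-179.89    0.2   -11.5 ] F [0.2 0.4 0.3] w 91.3 t 3.68
x 0.08 y -0.03 z -0.21 yaw -0.00
```

View pics/v3.png

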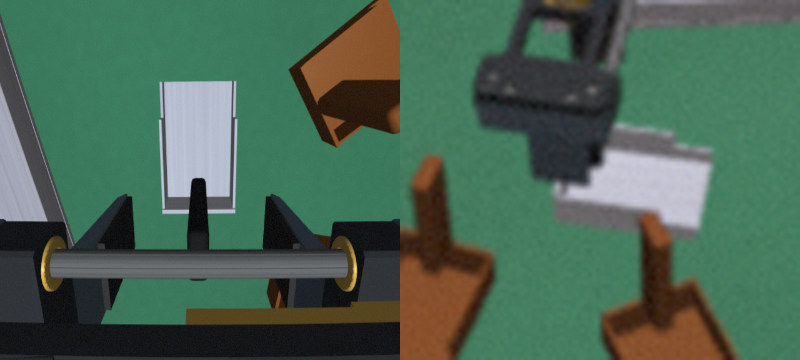

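The handle stands centred between the fingers, with its top at about (198,230), so I can close on it.

```bash
python3 -m inch '[{"x":0,"y":0,"z":0,"yaw":0,"gripper":-1},{"x":0,"y":0,"z":0,"yaw":0,"gripper":-1},{"x":0,"y":0,"z":0,"yaw":0,"gripper":-1},{"x":0,"y":0,"z":0,"yaw":0,"gripper":-1},{"x":0,"y":0,"z":0,"yaw":0,"gripper":-1},{"x":0,"y":0,"z":0,"yaw":0,"gripper":-1},{"x":0,"y":0,"z":0,"yaw":0,"gripper":-1},{"x":0,"y":0,"z":0,"yaw":0,"gripper":-1},{"x":0,"y":0,"z":0,"yaw":0,"gripper":-1},{"x":0,"y":0,"z":0,"yaw":0,"gripper":-1},{"x":0,"y":0,"z":0,"yaw":0,"gripper":-1},{"x":0,"y":0,"z":0,"yaw":0,"gripper":-1}]' 60
python3 -m inch '[{"x":0,"y":0,"z":0,"yaw":0,"gripper":-1},{"x":0,"y":0,"z":0,"yaw":0,"gripper":-1},{"x":0,"y":0,"z":0,"yaw":0,"gripper":-1},{"x":0,"y":0,"z":-1,"yaw":0,"gripper":-1},{"x":0,"y":0,"z":-2.5,"yaw":0,"gripper":-1},{"x":0,"y":0,"z":-2,"yaw":0,"gripper":-1},{"x":0,"y":0,"z":-1,"yaw":0,"gripper":-1},{"x":0,"y":0,"z":0,"yaw":0,"gripper":-1},{"x":0,"y":0,"z":0,"yaw":0,"gripper":-1}]'
python3 -c "
from h import *
to()
f=grab('wrist','w4.png');save(f,'w4.pkl');w=f['pixels'][:,:,::-1]
f=grab('side');g=cv2.resize(f['pixels'][320:410,220:320,::-1],(400,360),interpolation=cv2.INTER_CUBIC)
cv2.imwrite('pics/v4.png',np.hstack([cv2.resize(w,(400,360)),g]))"
```

```text
time_s: 4.78
ee_pos: [475.1, -401.7, 90.9]
ee_rot: [-180.0, 0.0, -11.5]
force: [-0.2, -0.6, 0.7]
gripper_width: 13.9
time_s: 5.53
ee_pos: [475.0, -401.7, 156.2]
ee_rot: [180.0, -0.0, -11.5]
force: [-0.6, -0.2, -2.3]
gripper_width: 11.5
pos [ 475.  -401.7  156.2] rot [ 1.7998e+02 -3.0000e-02 -1.1500e+01] F [-0.6 -0.2 -2.3] w 11.5 t 5.53
x 0.00 y -0.00 z -0.00
```

View pics/v4.png

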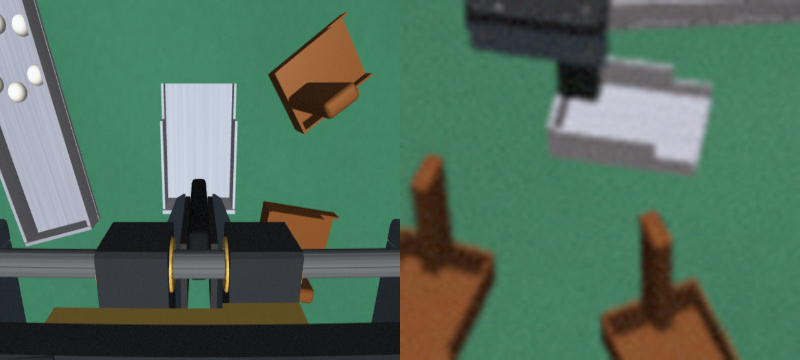

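The scoop is lifted at a width of 11.5 mm and still level, since the pan's lip and rear rows are unchanged. Next I'll take it above the tray's near half.

```bash
python3 -m inch '[{"x":0,"y":0,"z":0,"yaw":-0.86,"gripper":-1},{"x":0,"y":0,"z":0,"yaw":-0.85,"gripper":-1},{"x":0,"y":0,"z":0,"yaw":-0.85,"gripper":-1},{"x":0.14,"y":-2,"z":0,"yaw":0,"gripper":-1},{"x":0.14,"y":-3,"z":0,"yaw":0,"gripper":-1},{"x":0.1,"y":-3,"z":0,"yaw":0,"gripper":-1},{"x":0.1,"y":-3,"z":0,"yaw":0,"gripper":-1},{"x":0.1,"y":-3,"z":0,"yaw":0,"gripper":-1},{"x":0.1,"y":-2.5,"z":0,"yaw":0,"gripper":-1},{"x":0,"y":-1.5,"z":0,"yaw":0,"gripper":-1},{"x":0,"y":0,"z":0,"yaw":0,"gripper":-1}]'
python3 -c "
from h import *
to(478,-222.6,121,1.3)
f=grab('wrist','w5.png');save(f,'w5.pkl')"
```

```text
time_s: 6.55
ee_pos: [476.8, -218.8, 155.0]
ee_rot: [-179.9, 0.2, 1.5]
force: [-0.2, -0.2, -1.6]
gripper_width: 11.9
pos [ 476.8 -218.8  155. ] rot [-1.7988e+02  1.6000e-01  1.4600e+00] F [-0.2 -0.2 -1.6] w 11.9 t 6.55
x 0.11 y 0.38 z 3.40 yaw 0.03
```

View pics/w5.png

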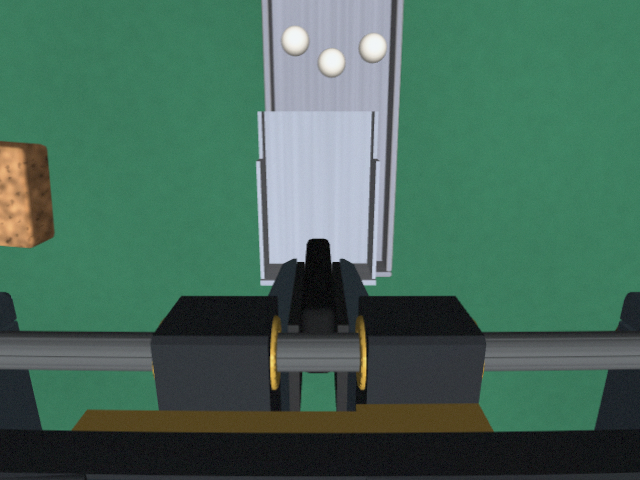

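The tray's outer rim edges show at (262,0) and (404,0), with the right near corner at (391,275). The pan lip corners are (260,112) and (378,112), and three balls lie ahead of the lip.

```bash
python3 -c "
from h import *
import pickle
f=pickle.load(open('w5.pkl','rb'))
a=onz(f,[[262,0],[404,0],[265,100],[391,275]],28);print(a.round(1))
l=onz(f,[[260,112],[378,112]],65);print(l.round(1),l.mean(0))
print(onz(f,[[295,40],[331,62],[372,47]],13).round(1))
"
```

```text
[[ 616.5 -182.2   28. ]
 [ 618.7 -266.1   28. ]
 [ 559.6 -183.6   28. ]
 [ 444.8 -270.5   28. ]]
[[ 552.6 -185.3   65. ]
 [ 554.1 -249.5   65. ]] [ 553.34525281 -217.40812434   65.        ]
[[ 597.1 -201.1   13. ]
 [ 584.4 -224.4   13. ]
 [ 594.2 -250.3   13. ]]
```

```bash
python3 -m inch '[{"x":0.1,"y":0.88,"z":0,"yaw":0,"gripper":-1},{"x":0,"y":0,"z":0,"yaw":0,"gripper":-1},{"x":0,"y":0,"z":1.5,"yaw":0,"gripper":-1},{"x":0,"y":0,"z":1.5,"yaw":0,"gripper":-1},{"x":0,"y":0,"z":1.5,"yaw":0,"gripper":-1},{"x":0,"y":0,"z":1.0,"yaw":0,"gripper":-1},{"x":0,"y":0,"z":0.4,"yaw":0,"gripper":-1},{"x":0,"y":0,"z":0,"yaw":0,"gripper":-1},{"x":0,"y":0,"z":0,"yaw":0,"gripper":-1}]'
python3 -c "
from h import *
to(478,-227.5,95,1.45)"
```

```text
time_s: 7.35
ee_pos: [479.4, -231.1, 97.2]
ee_rot: [180.0, -0.0, 1.3]
force: [-0.3, -0.4, -0.9]
gripper_width: 11.7
pos [ 479.4 -231.1   97.2] rot [ 1.7998e+02 -4.0000e-02  1.2600e+00] F [-0.3 -0.4 -0.9] w 11.7 t 7.35
x -0.13 y -0.36 z 0.22 yaw -0.04
```

```bash
python3 -m inch '[{"x":0,"y":-0.36,"z":0,"yaw":-0.03,"gripper":-1},{"x":0,"y":0,"z":0.15,"yaw":0,"gripper":-1},{"x":0,"y":0,"z":0.1,"yaw":0,"gripper":-1},{"x":0,"y":0,"z":0,"yaw":0,"gripper":-1},{"x":0,"y":0,"z":0,"yaw":0,"gripper":-1},{"x":0,"y":0,"z":0,"yaw":0,"gripper":-1}]'
```

```text
time_s: 7.85
ee_pos: [479.2, -226.8, 94.8]
ee_rot: [180.0, -0.0, 1.5]
force: [-0.1, 1.2, 0.3]
gripper_width: 11.9
```

```bash
python3 -m inch '[{"x":0.3,"y":0,"z":0.06,"yaw":0,"gripper":-1},{"x":0.7,"y":0,"z":0,"yaw":0,"gripper":-1},{"x":0.9,"y":0,"z":0,"yaw":0,"gripper":-1},{"x":0.9,"y":0,"z":0,"yaw":0,"gripper":-1},{"x":0.9,"y":0,"z":0,"yaw":0,"gripper":-1},{"x":0.9,"y":0,"z":0,"yaw":0,"gripper":-1},{"x":0.9,"y":0,"z":0,"yaw":0,"gripper":-1},{"x":0.9,"y":0,"z":0,"yaw":0,"gripper":-1},{"x":0.9,"y":0,"z":0,"yaw":0,"gripper":-1}]'
python3 -m inch '[{"x":0.9,"y":0,"z":0,"yaw":0,"gripper":-1},{"x":0.9,"y":0,"z":0,"yaw":0,"gripper":-1},{"x":0.9,"y":0,"z":0,"yaw":0,"gripper":-1},{"x":0.7,"y":0,"z":0,"yaw":0,"gripper":-1},{"x":0.5,"y":0,"z":0,"yaw":0,"gripper":-1},{"x":0.4,"y":0,"z":0,"yaw":0,"gripper":-1},{"x":0.3,"y":0,"z":0,"yaw":0,"gripper":-1},{"x":0,"y":0,"z":0,"yaw":0,"gripper":-1},{"x":0,"y":0,"z":0,"yaw":0,"gripper":-1}]'
python3 -c "
from h import *
to(601,None,None,None)
f=grab('wrist','w6.png');save(f,'w6.pkl')"
```

```text
time_s: 8.6
ee_pos: [551.5, -225.2, 94.9]
ee_rot: [180.0, 0.1, 1.5]
force: [-4.5, 0.7, 5.7]
gripper_width: 11.9
time_s: 9.35
ee_pos: [586.5, -224.4, 96.7]
ee_rot: [-179.9, 1.4, 1.6]
force: [-32.1, -2.0, 31.0]
gripper_width: 11.7
pos [ 586.5 -224.4   96.7] rot [-179.95    1.42    1.59] F [-32.1  -2.   31. ] w 11.7 t 9.35
x 1.45 y 0.04 z -0.00
```

View pics/w6.png

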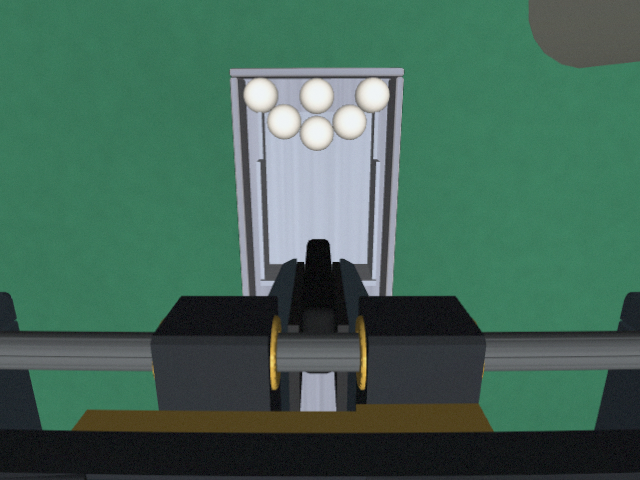

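The push stalled at 32 N: the two corner balls are wedged between the scoop's side-wall fronts and the far wall. The three second-row balls, at (284,121), (316,132) and (349,121), already sit on the pan. I'll take off the push.

```bash
python3 -m inch '[{"x":-0.5,"y":0,"z":0,"yaw":0,"gripper":-1},{"x":-0.5,"y":0,"z":0,"yaw":0,"gripper":-1},{"x":-0.2,"y":0,"z":0,"yaw":0,"gripper":-1},{"x":0,"y":0,"z":0,"yaw":0,"gripper":-1},{"x":0,"y":0,"z":0,"yaw":0,"gripper":-1}]'
python3 -c "
from h import *
to()
f=grab('wrist','w7.png')
w=f['pixels'];s=w[60:290,240:400];m=(s.min(2)>200).astype(np.uint8)
n,_,st,ce=cv2.connectedComponentsWithStats(m)
print([(ce[i].round()+[240,60],st[i,4]) for i in range(1,n) if st[i,4]>60])"
```

```text
time_s: 9.82
ee_pos: [583.9, -224.4, 95.0]
ee_rot: [180.0, 0.2, 1.5]
force: [-8.5, -0.1, 9.3]
gripper_width: 11.6
pos [ 583.9 -224.4   95. ] rot [179.98   0.21   1.48] F [-8.5 -0.1  9.3] w 11.6 t 9.82
x 0.00 y 0.00 z -0.00 
[(array([259.,  92.]), np.int32(638)), (array([316.,  93.]), np.int32(639)), (array([373.,  92.]), np.int32(637)), (array([283., 120.]), np.int32(633)), (array([350., 120.]), np.int32(620)), (array([317., 132.]), np.int32(625))]
```

```bash
python3 -c "
from h import *
import pickle
f=pickle.load(open('s1.pkl','rb'));print(onz(f,[[262,357]],170))
g=pickle.load(open('side0.pkl','rb'));print(onz(g,[[365,308]],170))"
```

```text
[[ 724.57285993 -357.03474678  170.        ]]
[[ 721.46941951 -368.12079617  170.        ]]
```

```bash
python3 -m inch '[{"x":0,"y":0,"z":-0.8,"yaw":0,"gripper":-1},{"x":0,"y":0,"z":-1.4,"yaw":0,"gripper":-1},{"x":0.3,"y":0,"z":-0.9,"yaw":0,"gripper":-1},{"x":1.0,"y":0,"z":0,"yaw":0,"gripper":-1},{"x":1.4,"y":0,"z":0,"yaw":0,"gripper":-1},{"x":1.2,"y":0,"z":0.5,"yaw":0,"gripper":-1},{"x":0.2,"y":0,"z":0.9,"yaw":0,"gripper":-1},{"x":0,"y":0,"z":0.2,"yaw":0,"gripper":-1},{"x":0,"y":0,"z":0,"yaw":0,"gripper":-1},{"x":0,"y":0,"z":0,"yaw":0,"gripper":-1}]'
python3 -c "
from h import *
to()
f=grab('wrist','w8.png');a=f['pixels'][:,:,::-1]
s=grab('side')['pixels'][240:350,230:370,::-1]
cv2.imwrite('pics/v8.png',np.hstack([cv2.resize(a,(420,315)),cv2.resize(s,(380,315),interpolation=cv2.INTER_CUBIC)]))"
```

```text
time_s: 10.7
ee_pos: [622.2, -223.4, 111.5]
ee_rot: [180.0, 0.6, 1.5]
force: [-16.2, -0.1, 17.0]
gripper_width: 11.4
pos [ 622.2 -223.4  111.5] rot [179.99   0.61   1.53] F [-16.2  -0.1  17. ] w 11.4 t 10.7
x 0.00 y 0.00 z -0.00
```

View pics/v8.png

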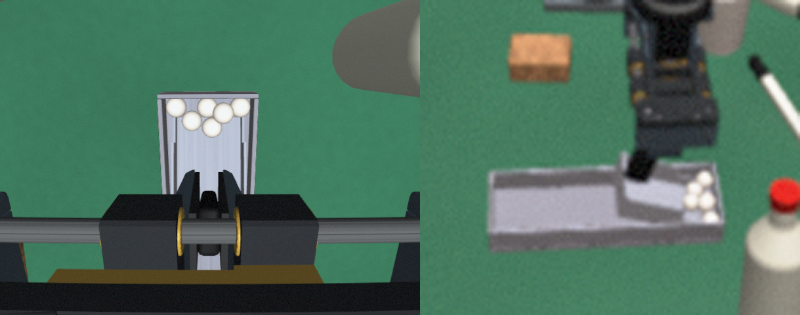

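The scoop was forced nose-down in the grip because its lip caught on the far wall, and all six balls are still in the tray. I'll back out to the near half, press the pan flat on the tray floor to level it, and try again with a clean vertical lift.

```bash
python3 -m inch '[{"x":-0.5,"y":0,"z":0,"yaw":0,"gripper":-1},{"x":-0.5,"y":0,"z":-0.5,"yaw":0,"gripper":-1},{"x":-0.5,"y":0,"z":-1.5,"yaw":0,"gripper":-1},{"x":-1,"y":0,"z":-1.5,"yaw":0,"gripper":-1},{"x":-2,"y":0,"z":-0.5,"yaw":0,"gripper":-1},{"x":-2.5,"y":0,"z":0,"yaw":0,"gripper":-1},{"x":-2.5,"y":0,"z":0,"yaw":0,"gripper":-1},{"x":-2.5,"y":0,"z":0,"yaw":0,"gripper":-1},{"x":-1.5,"y":0,"z":0,"yaw":0,"gripper":-1},{"x":-0.5,"y":0,"z":0,"yaw":0,"gripper":-1},{"x":0,"y":0,"z":0,"yaw":0,"gripper":-1},{"x":0,"y":0,"z":0,"yaw":0,"gripper":-1}]'
python3 -c "
from h import *
to(482,-227.5,94.2,1.45)
f=grab('wrist','w9.png')"
```

```text
time_s: 11.8
ee_pos: [488.5, -227.0, 149.4]
ee_rot: [179.9, -0.2, 1.4]
force: [1.7, -0.4, -1.5]
gripper_width: 11.4
pos [ 488.5 -227.   149.4] rot [ 1.7995e+02 -1.7000e-01  1.4300e+00] F [ 1.7 -0.4 -1.5] w 11.4 t 11.8
x -0.65 y 0.03 z 5.52 yaw -0.00
```

View pics/w9.png

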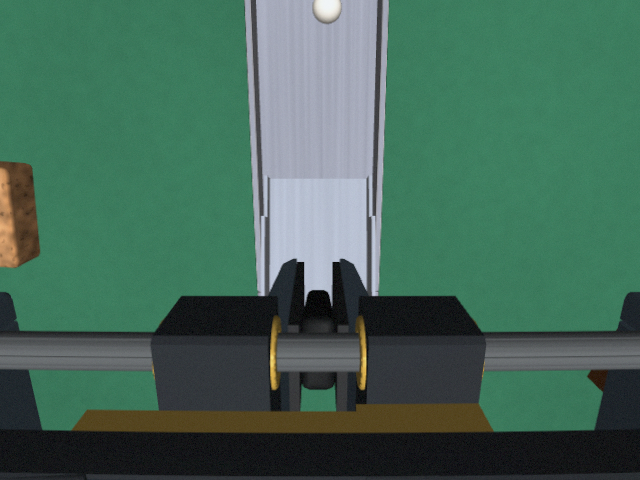

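The scoop is tilted nose-down, with its lip now at row 178 instead of 112, and no balls are on it. I've used all 12 views, so from here I'll measure pictures numerically. Next I'll level the pan on the tray floor.

```bash
python3 -m inch '[{"x":-0.2,"y":0,"z":1,"yaw":0,"gripper":-1},{"x":-0.2,"y":0,"z":1,"yaw":0,"gripper":-1},{"x":0,"y":0,"z":1,"yaw":0,"gripper":-1},{"x":0,"y":0,"z":0.6,"yaw":0,"gripper":-1},{"x":0,"y":0,"z":0.5,"yaw":0,"gripper":-1},{"x":0,"y":0,"z":0.5,"yaw":0,"gripper":-1},{"x":0,"y":0,"z":0.4,"yaw":0,"gripper":-1},{"x":0,"y":0,"z":0.3,"yaw":0,"gripper":-1},{"x":0,"y":0,"z":0.2,"yaw":0,"gripper":-1},{"x":0,"y":0,"z":0,"yaw":0,"gripper":-1},{"x":0,"y":0,"z":0,"yaw":0,"gripper":-1}]' 30
cat >> h.py <<'E'
def tilt(f,zoff=3.0):
    """predicted lip row (column of lip middle) for nose-down angles"""
    s=telemetry.state();p=s['ee_pos'];w=np.radians(s['ee_rot'][2]);u=np.array([np.cos(w),np.sin(w),0])
    r={}
    for a in range(-15,46,3):
        t=np.radians(a);P=p-[0,0,zoff]+u*(76.5*np.cos(t)-86*np.sin(t))-np.array([0,0,1])*(86*np.cos(t)+76.5*np.sin(t))
        r[a]=proj(f,[P])[0].round(0)
    return r
def prof(f,c0=290,c1=345,r0=30,r1=290):
    g=f['pixels'][r0:r1,c0:c1].astype(float).mean(2)
    m=np.median(g,1);d=np.abs(np.diff(m))
    return [(r0+i+1,round(m[i]),round(m[i+1])) for i in np.argsort(-d)[:8]]
def balls(f,z=13,box=(150,0,500,300)):
    s=f['pixels'][box[1]:box[3],box[0]:box[2]].astype(int);m=((s.min(2)>195)&(s.max(2)-s.min(2)<25)).astype(np.uint8)
    n,_,st,ce=cv2.connectedComponentsWithStats(m)
    for i in range(1,n):
        if st[i,4]>100:
            uv=ce[i]+[box[0],box[1]];print('ball?',uv.round(),st[i,4],st[i,2:4],onz(f,[uv],z)[0].round(0))
E
python3 -c "
from h import *
to()
f=grab('wrist','w10.png');t=tilt(f);print({k:tuple(v) for k,v in t.items()});print(prof(f));balls(f)
w9=cv2.imread('pics/w9.png')[:,:,::-1];print(prof({'pixels':w9}),prof({'pixels':cv2.imread('pics/w5.png')}))"
```

```text
time_s: 12.77
ee_pos: [487.7, -226.4, 100.2]
ee_rot: [179.9, -0.7, 1.3]
force: [-0.9, 8.8, 37.0]
gripper_width: 11.8
pos [ 487.7 -226.4  100.2] rot [179.93  -0.69   1.35] F [-0.9  8.8 37. ] w 11.8 t 12.77
x 0.00 y 0.00 z -0.00 
{-15: (np.float64(317.0), np.float64(72.0)), -12: (np.float64(317.0), np.float64(81.0)), -9: (np.float64(317.0), np.float64(89.0)), -6: (np.float64(317.0), np.float64(97.0)), -3: (np.float64(317.0), np.float64(106.0)), 0: (np.float64(317.0), np.float64(115.0)), 3: (np.float64(317.0), np.float64(123.0)), 6: (np.float64(317.0), np.float64(132.0)), 9: (np.float64(317.0), np.float64(140.0)), 12: (np.float64(317.0), np.float64(149.0)), 15: (np.float64(317.0), np.float64(158.0)), 18: (np.float64(317.0), np.float64(166.0)), 21: (np.float64(317.0), np.float64(175.0)), 24: (np.float64(317.0), np.float64(184.0)), 27: (np.float64(317.0), np.float64(192.0)), 30: (np.float64(317.0), np.float64(201.0)), 33: (np.float64(317.0), np.float64(210.0)), 36: (np.float64(317.0), np.float64(219.0)), 39: (np.float64(317.0), np.float64(227.0)), 42: (np.float64(318.0), np.float64(236.0)), 45: (np.float64(318.0), np.float64(245.0))}
[(np.int64(262), 187, 164), (np.int64(193), 182, 191), (np.int64(192), 172, 182), (np.int64(274), 166, 161), (np.int64(273), 161, 166), (np.int64(275), 161, 165), (np.int64(276), 165, 161), (np.int64(267), 165, 160)]
[(np.int64(285), 161, 125), (np.int64(262), 191, 163), (np.int64(179), 180, 194), (np.int64(178), 174, 180), (np.int64(283), 163, 160), (np.int64(261), 194, 191), (np.int64(266), 164, 161), (np.int64(289), 127, 125)] [(np.int64(259), 152, 43), (np.int64(258), 193, 152), (np.int64(262), 40, 18), (np.int64(111), 173, 187), (np.int64(112), 187, 194), (np.int64(53), 176, 172), (np.int64(50), 177, 180), (np.int64(261), 43, 40)]
```

Pressing down at 30 N slid the pads along the handle instead of levelling the pan; the lip is now at row 192. Instead I'll raise, move forward, and release it so the scoop settles flat in the empty half, then regrasp.

```bash
python3 -m inch '[{"x":0,"y":0,"z":-0.6,"yaw":0,"gripper":-1},{"x":0,"y":0,"z":-0.6,"yaw":0,"gripper":-1},{"x":0.6,"y":0,"z":0,"yaw":0,"gripper":-1},{"x":1,"y":0,"z":0,"yaw":0,"gripper":-1},{"x":1,"y":0,"z":0,"yaw":0,"gripper":-1},{"x":0.6,"y":0,"z":0,"yaw":0,"gripper":-1},{"x":0,"y":0,"z":0,"yaw":0,"gripper":-1},{"x":0,"y":0,"z":0,"yaw":0,"gripper":-1}]' 30
python3 -c "
from h import *
to()
f=grab('wrist','w11.png');print(prof(f));balls(f)
g=grab('side','side11.png')
t=tilt(f);print(t[24],t[30])
for r in (180,185,190,195,200): print(r,onz(f,[[317,r]],4)[0].round(0),onz(f,[[317,r]],15)[0].round(0))"
```

```text
time_s: 13.48
ee_pos: [515.1, -225.8, 105.0]
ee_rot: [-180.0, 0.1, 1.5]
force: [-0.6, 0.4, -1.4]
gripper_width: 11.7
pos [ 515.1 -225.8  105. ] rot [-1.7997e+02  7.0000e-02  1.4800e+00] F [-0.6  0.4 -1.4] w 11.7 t 13.48
x 0.00 y 0.00 z -0.00 
[(np.int64(262), 188, 164), (np.int64(192), 171, 182), (np.int64(193), 182, 191), (np.int64(46), 192, 184), (np.int64(35), 193, 200), (np.int64(45), 199, 192), (np.int64(36), 200, 206), (np.int64(33), 179, 186)]
ball? [352.   5.] 305 [29 14] [ 646. -240.   13.]
ball? [330.  39.] 653 [28 29] [ 629. -229.   13.]
[318. 183.] [318. 200.]
180 [ 553. -224.    4.] [ 554. -224.   15.]
185 [ 550. -224.    4.] [ 552. -224.   15.]
190 [ 547. -224.    4.] [ 549. -224.   15.]
195 [ 544. -225.    4.] [ 546. -224.   15.]
200 [ 541. -225.    4.] [ 543. -225.   15.]
```

```bash
python3 -m inch '[{"x":0.4,"y":0,"z":0,"yaw":0,"gripper":-1},{"x":0.4,"y":0,"z":0,"yaw":0,"gripper":-1},{"x":0,"y":0,"z":0,"yaw":0,"gripper":-1},{"x":0,"y":0,"z":0,"yaw":0,"gripper":-0.4},{"x":0,"y":0,"z":0,"yaw":0,"gripper":-0.4},{"x":0,"y":0,"z":0,"yaw":0,"gripper":-0.4},{"x":0,"y":0,"z":0,"yaw":0,"gripper":-0.4},{"x":0,"y":0,"z":0,"yaw":0,"gripper":-0.4},{"x":0,"y":0,"z":0,"yaw":0,"gripper":-0.4},{"x":0,"y":0,"z":0,"yaw":0,"gripper":-0.4}]' 3
python3 -c "
from h import *
to()
f=grab('wrist','w12.png');print(prof(f),prof(f,270,285));balls(f)
g=grab('side','side12.png')
a=g['pixels'].astype(int);m=(a.max(2)<45)
for r in range(255,320,4): 
  c=np.where(m[r,230:340])[0]+230
  print(r,(c.min(),c.max(),len(c)) if len(c) else None,end=' ')"
```

```text
time_s: 14.42
ee_pos: [522.8, -225.7, 105.9]
ee_rot: [180.0, -0.0, 1.4]
force: [-0.2, -0.3, 0.4]
gripper_width: 27.6
pos [ 522.8 -225.7  105.9] rot [ 1.80e+02 -1.00e-02  1.45e+00] F [-0.2 -0.3  0.4] w 27.6 t 14.42
x 0.00 y 0.00 z -0.00 
[(np.int64(185), 147, 195), (np.int64(183), 172, 150), (np.int64(62), 196, 187), (np.int64(50), 188, 196), (np.int64(51), 196, 202), (np.int64(63), 187, 181), (np.int64(49), 182, 188), (np.int64(61), 201, 196)] [(np.int64(259), 188, 118), (np.int64(185), 147, 198), (np.int64(260), 118, 74), (np.int64(261), 74, 46), (np.int64(183), 172, 151), (np.int64(258), 197, 188), (np.int64(266), 34, 27), (np.int64(262), 46, 40)]
ball? [275.   9.] 517 [29 21] [ 651. -200.   13.]
ball? [351.  15.] 689 [29 30] [ 649. -240.   13.]
ball? [330.  55.] 654 [28 30] [ 629. -229.   13.]
255 (np.int64(276), np.int64(289), 14) 259 (np.int64(276), np.int64(289), 14) 263 (np.int64(277), np.int64(288), 6) 267 (np.int64(277), np.int64(289), 12) 271 None 275 None 279 None 283 None 287 (np.int64(266), np.int64(286), 14) 291 (np.int64(265), np.int64(268), 4) 295 (np.int64(265), np.int64(272), 8) 299 (np.int64(265), np.int64(272), 8) 303 (np.int64(265), np.int64(272), 8) 307 (np.int64(266), np.int64(272), 7) 311 None 315 None 319 None
```

```bash
python3 -c "
from h import *
f=grab('wrist');g=grab('side')
print('lip',onz(f,[[317,184]],5)[0].round(1),'handle top',onz(g,[[268.7,288]],114)[0].round(1),onz(g,[[268.7,307]],40)[0].round(1))
# pan side edges, level: columns of bright pan just behind the lip
for r in (190,200,215,235):
  row=f['pixels'][r,230:400].astype(int).mean(1);print(r,[(230+i+1,int(row[i]),int(row[i+1])) for i in np.where(np.abs(np.diff(row))>18)[0]])
"
```

```text
lip [ 558.3 -224.4    5. ] handle top [ 484.6 -232.6  114. ] [ 482.5 -231.1   40. ]
190 [(np.int64(241), 102, 147), (np.int64(242), 147, 174), (np.int64(247), 173, 136), (np.int64(248), 136, 80), (np.int64(254), 86, 147), (np.int64(255), 147, 172), (np.int64(267), 178, 122), (np.int64(268), 122, 81), (np.int64(269), 81, 144), (np.int64(270), 144, 182), (np.int64(367), 198, 142), (np.int64(368), 142, 83), (np.int64(370), 96, 176), (np.int64(371), 176, 199), (np.int64(381), 179, 157), (np.int64(382), 157, 96), (np.int64(383), 96, 61), (np.int64(388), 56, 115), (np.int64(389), 115, 159), (np.int64(395), 180, 112), (np.int64(396), 112, 92)]
200 [(np.int64(241), 91, 144), (np.int64(242), 144, 174), (np.int64(248), 159, 110), (np.int64(249), 110, 69), (np.int64(254), 71, 126), (np.int64(255), 126, 164), (np.int64(267), 195, 147), (np.int64(268), 147, 89), (np.int64(269), 89, 119), (np.int64(270), 119, 175), (np.int64(271), 175, 194), (np.int64(367), 200, 126), (np.int64(368), 126, 68), (np.int64(369), 68, 119), (np.int64(370), 119, 181), (np.int64(381), 180, 138), (np.int64(382), 138, 84),
[... 656 characters left out ...]
0, 117), (np.int64(388), 117, 161), (np.int64(394), 177, 125), (np.int64(395), 125, 95)]
235 [(np.int64(243), 84, 149), (np.int64(244), 149, 179), (np.int64(249), 177, 145), (np.int64(250), 145, 99), (np.int64(251), 99, 73), (np.int64(256), 68, 142), (np.int64(257), 142, 173), (np.int64(266), 185, 122), (np.int64(267), 122, 79), (np.int64(270), 79, 99), (np.int64(271), 99, 171), (np.int64(272), 171, 195), (np.int64(365), 198, 176), (np.int64(366), 176, 111), (np.int64(367), 111, 72), (np.int64(371), 72, 173), (np.int64(372), 173, 204), (np.int64(380), 177, 124), (np.int64(381), 124, 73), (np.int64(386), 67, 101), (np.int64(387), 101, 157), (np.int64(393), 183, 120), (np.int64(394), 120, 87)]
```

The handle is upright at x≈482 and the scoop lies flat and centred in the tray. I'll regrasp it there, then pull its back wall against the near tray wall for a slight nose-up set so the balls stay in.

```bash
python3 -m inch '[{"x":-0.8,"y":0,"z":0,"yaw":0,"gripper":-0.3},{"x":-1.3,"y":0,"z":0,"yaw":0,"gripper":-0.3},{"x":-1.3,"y":0,"z":0,"yaw":0,"gripper":-0.3},{"x":-0.7,"y":0,"z":0,"yaw":0,"gripper":-0.3},{"x":0,"y":0,"z":-0.0,"yaw":0,"gripper":-0.3},{"x":0,"y":0,"z":1.05,"yaw":0,"gripper":-0.3},{"x":0,"y":0,"z":0,"yaw":0,"gripper":-0.3},{"x":0,"y":0,"z":0,"yaw":0,"gripper":-1},{"x":0,"y":0,"z":0,"yaw":0,"gripper":-1},{"x":0,"y":0,"z":0,"yaw":0,"gripper":-1},{"x":0,"y":0,"z":0,"yaw":0,"gripper":-1},{"x":0,"y":0,"z":0,"yaw":0,"gripper":-1}]' 60
python3 -m inch '[{"x":0,"y":0,"z":0,"yaw":0,"gripper":-1},{"x":0,"y":0,"z":0,"yaw":0,"gripper":-1},{"x":0,"y":0,"z":-0.1,"yaw":0,"gripper":-1},{"x":0,"y":0,"z":0,"yaw":0,"gripper":-1}]' 60
python3 -c "
from h import *
to()
f=grab('wrist','w13.png');t=tilt(f);print(t[-3],t[0],t[3]);print(prof(f));balls(f)"
```

```text
time_s: 15.62
ee_pos: [482.1, -226.7, 95.3]
ee_rot: [180.0, -0.0, 1.5]
force: [0.2, 0.8, -2.1]
gripper_width: 11.8
time_s: 15.95
ee_pos: [481.8, -226.7, 96.4]
ee_rot: [-180.0, 0.0, 1.5]
force: [0.1, -0.2, -1.4]
gripper_width: 12.1
pos [ 481.8 -226.7   96.4] rot [-180.      0.      1.45] F [ 0.1 -0.2 -1.4] w 12.1 t 15.95
x 0.00 y 0.00 z -0.00 
[318. 104.] [318. 112.] [318. 121.]
[(np.int64(259), 148, 41), (np.int64(258), 191, 148), (np.int64(262), 41, 17), (np.int64(113), 172, 189), (np.int64(114), 189, 193), (np.int64(257), 194, 191), (np.int64(286), 13, 16), (np.int64(268), 18, 16)]
```

```bash
python3 -m inch '[{"x":-0.6,"y":0,"z":0,"yaw":0,"gripper":-1},{"x":-0.8,"y":0,"z":0,"yaw":0,"gripper":-1},{"x":-0.6,"y":0,"z":0,"yaw":0,"gripper":-1},{"x":-0.4,"y":0,"z":0,"yaw":0,"gripper":-1},{"x":-0.4,"y":0,"z":0,"yaw":0,"gripper":-1},{"x":-0.3,"y":0,"z":0,"yaw":0,"gripper":-1},{"x":0,"y":0,"z":0,"yaw":0,"gripper":-1}]' 60
python3 -c "
from h import *
to()
f=grab('wrist');t=tilt(f);print(prof(f)[3:5])"
```

```text
time_s: 16.58
ee_pos: [456.1, -227.8, 97.7]
ee_rot: [179.9, -0.8, 1.3]
force: [12.8, 3.9, -5.5]
gripper_width: 12.1
pos [ 456.1 -227.8   97.7] rot [179.91  -0.81   1.29] F [12.8  3.9 -5.5] w 12.1 t 16.58
x 0.00 y 0.00 z -0.00 
[(np.int64(262), 40, 18), (np.int64(106), 174, 167)]
```

```bash
python3 -m inch '[{"x":-0.4,"y":0,"z":0,"yaw":0,"gripper":-1},{"x":-0.4,"y":0,"z":0,"yaw":0,"gripper":-1},{"x":0,"y":0,"z":0,"yaw":0,"gripper":-1},{"x":0,"y":0,"z":0,"yaw":0,"gripper":-1}]' 60
python3 -c "
from h import *
to()
f=grab('wrist');print(prof(f)[:7])"
python3 -m inch '[{"x":0.8,"y":0,"z":0,"yaw":0,"gripper":-1},{"x":0.8,"y":0,"z":0,"yaw":0,"gripper":-1},{"x":0.8,"y":0,"z":0,"yaw":0,"gripper":-1},{"x":0.4,"y":0,"z":0,"yaw":0,"gripper":-1},{"x":0,"y":0,"z":0,"yaw":0,"gripper":-1},{"x":0,"y":0,"z":0,"yaw":0,"gripper":-1}]' 60
python3 -c "
from h import *
to()
f=grab('wrist','w14.png');print(prof(f)[:7])"
```

```text
time_s: 16.97
ee_pos: [448.9, -227.9, 98.3]
ee_rot: [179.9, -0.9, 1.3]
force: [13.9, 5.8, -1.9]
gripper_width: 11.6
pos [ 448.9 -227.9   98.3] rot [179.9   -0.88   1.29] F [13.9  5.8 -1.9] w 11.6 t 16.97
x 0.00 y 0.00 z -0.00 
[(np.int64(245), 191, 147), (np.int64(246), 147, 105), (np.int64(262), 44, 17), (np.int64(259), 68, 42), (np.int64(256), 88, 67), (np.int64(247), 105, 88), (np.int64(90), 165, 181)]
time_s: 17.52
ee_pos: [471.2, -227.1, 96.3]
ee_rot: [180.0, -0.0, 1.5]
force: [0.0, -0.6, -0.1]
gripper_width: 11.6
pos [ 471.2 -227.1   96.3] rot [ 1.7999e+02 -2.0000e-02  1.4600e+00] F [ 0.  -0.6 -0.1] w 11.6 t 17.52
x 0.00 y 0.00 z -0.00 
[(np.int64(246), 188, 101), (np.int64(259), 67, 40), (np.int64(262), 40, 17), (np.int64(91), 167, 183), (np.int64(257), 77, 64), (np.int64(92), 183, 195), (np.int64(250), 96, 87)]
```

A horizontal pull of about 14 N turns the scoop in the grip, giving 7.7° nose-up, which is too much for scooping. I'll let it fall flat, regrip, and set only about 2°.

```bash
python3 -m inch '[{"x":0,"y":0,"z":0.05,"yaw":0,"gripper":-0.5},{"x":0,"y":0,"z":0,"yaw":0,"gripper":-0.5},{"x":0,"y":0,"z":0,"yaw":0,"gripper":-0.5},{"x":0,"y":0,"z":0,"yaw":0,"gripper":-0.5},{"x":0,"y":0,"z":0,"yaw":0,"gripper":-0.5},{"x":0,"y":0,"z":0,"yaw":0,"gripper":-1},{"x":0,"y":0,"z":0,"yaw":0,"gripper":-1},{"x":0,"y":0,"z":0,"yaw":0,"gripper":-1},{"x":0,"y":0,"z":0,"yaw":0,"gripper":-1},{"x":0,"y":0,"z":0,"yaw":0,"gripper":-1},{"x":0,"y":0,"z":0,"yaw":0,"gripper":-1},{"x":0,"y":0,"z":0,"yaw":0,"gripper":-1}]' 60
python3 -c "
from h import *
to()
f=grab('wrist','w14.png');print(prof(f)[:7])"
python3 -m inch '[{"x":0,"y":0,"z":-0.1,"yaw":0,"gripper":-1},{"x":-0.4,"y":0,"z":0,"yaw":0,"gripper":-1},{"x":-0.6,"y":0,"z":0,"yaw":0,"gripper":-1},{"x":-0.6,"y":0,"z":0,"yaw":0,"gripper":-1},{"x":-0.4,"y":0,"z":0,"yaw":0,"gripper":-1},{"x":0,"y":0,"z":0,"yaw":0,"gripper":-1},{"x":0,"y":0,"z":0,"yaw":0,"gripper":-1}]' 60
python3 -c "
from h import *
to()
f=grab('wrist','w14.png');print(prof(f)[:7])"
```

```text
time_s: 18.57
ee_pos: [470.9, -227.1, 95.9]
ee_rot: [180.0, -0.0, 1.5]
force: [-0.0, -0.5, 0.8]
gripper_width: 11.7
pos [ 470.9 -227.1   95.9] rot [180.    -0.     1.45] F [-0.  -0.5  0.8] w 11.7 t 18.57
x 0.00 y 0.00 z -0.00 
[(np.int64(245), 125, 66), (np.int64(238), 193, 170), (np.int64(240), 167, 146), (np.int64(242), 143, 128), (np.int64(247), 55, 42), (np.int64(246), 66, 55), (np.int64(90), 180, 191)]
time_s: 19.2
ee_pos: [450.6, -227.6, 96.9]
ee_rot: [180.0, -0.0, 1.4]
force: [-0.3, 0.1, -1.6]
gripper_width: 11.5
pos [ 450.6 -227.6   96.9] rot [ 1.80e+02 -2.00e-02  1.42e+00] F [-0.3  0.1 -1.6] w 11.5 t 19.2
x 0.00 y 0.00 z -0.00 
[(np.int64(245), 124, 63), (np.int64(238), 195, 172), (np.int64(240), 168, 145), (np.int64(242), 146, 126), (np.int64(247), 54, 40), (np.int64(250), 39, 26), (np.int64(252), 30, 18)]
```

```bash
python3 -m inch '[{"x":0,"y":0,"z":0.1,"yaw":0,"gripper":-0.5},{"x":0,"y":0,"z":0,"yaw":0,"gripper":-0.5},{"x":0,"y":0,"z":0,"yaw":0,"gripper":-0.5},{"x":0.6,"y":0,"z":0,"yaw":0,"gripper":-0.5},{"x":0.6,"y":0,"z":0,"yaw":0,"gripper":-0.5},{"x":0,"y":0,"z":0,"yaw":0,"gripper":-1},{"x":0,"y":0,"z":0,"yaw":0,"gripper":-1},{"x":0,"y":0,"z":0,"yaw":0,"gripper":-1},{"x":0,"y":0,"z":0,"yaw":0,"gripper":-1},{"x":0,"y":0,"z":0,"yaw":0,"gripper":-1},{"x":0,"y":0,"z":0,"yaw":0,"gripper":-1},{"x":0,"y":0,"z":0,"yaw":0,"gripper":-1}]' 60
python3 -c "
from h import *
to()
f=grab('wrist','w14.png');print(prof(f)[:7])"
python3 -m inch '[{"x":0,"y":0,"z":-0.1,"yaw":0,"gripper":-1},{"x":-0.3,"y":0,"z":0,"yaw":0,"gripper":-1},{"x":-0.3,"y":0,"z":0,"yaw":0,"gripper":-1},{"x":-0.3,"y":0,"z":0,"yaw":0,"gripper":-1},{"x":0,"y":0,"z":0,"yaw":0,"gripper":-1},{"x":0,"y":0,"z":0,"yaw":0,"gripper":-1}]' 60
python3 -c "
from h import *
to()
f=grab('wrist','w14.png');print(prof(f)[:7])"
```

```text
time_s: 20.25
ee_pos: [462.7, -227.2, 95.8]
ee_rot: [-180.0, 0.0, 1.4]
force: [-0.3, 0.5, -1.2]
gripper_width: 11.6
pos [ 462.7 -227.2   95.8] rot [-1.7999e+02  1.0000e-02  1.4500e+00] F [-0.3  0.5 -1.2] w 11.6 t 20.25
x 0.00 y 0.00 z -0.00 
[(np.int64(259), 150, 44), (np.int64(258), 190, 150), (np.int64(262), 40, 17), (np.int64(114), 182, 192), (np.int64(113), 173, 182), (np.int64(260), 44, 40), (np.int64(257), 194, 190)]
time_s: 20.8
ee_pos: [458.9, -227.8, 97.9]
ee_rot: [179.9, -0.7, 1.3]
force: [10.6, 2.1, -5.4]
gripper_width: 11.9
pos [ 458.9 -227.8   97.9] rot [179.9   -0.7    1.35] F [10.6  2.1 -5.4] w 11.9 t 20.8
x 0.00 y 0.00 z -0.00 
[(np.int64(259), 150, 43), (np.int64(258), 191, 150), (np.int64(262), 42, 18), (np.int64(113), 182, 191), (np.int64(112), 173, 182), (np.int64(257), 194, 191), (np.int64(289), 13, 16)]
```

```bash
python3 -m inch '[{"x":-0.3,"y":0,"z":0,"yaw":0,"gripper":-1},{"x":-0.2,"y":0,"z":0,"yaw":0,"gripper":-1},{"x":0,"y":0,"z":0,"yaw":0,"gripper":-1},{"x":0,"y":0,"z":0,"yaw":0,"gripper":-1}]' 60
python3 -c "
from h import *
to()
f=grab('wrist','w14.png');print(prof(f)[3:7])"
```

```text
time_s: 21.18
ee_pos: [455.1, -227.9, 98.4]
ee_rot: [179.9, -0.9, 1.3]
force: [12.8, 3.8, -4.9]
gripper_width: 11.8
pos [ 455.1 -227.9   98.4] rot [179.88  -0.86   1.32] F [12.8  3.8 -4.9] w 11.8 t 21.18
x 0.00 y 0.00 z -0.00 
[(np.int64(104), 174, 185), (np.int64(256), 195, 187), (np.int64(105), 185, 192), (np.int64(258), 84, 78)]
```

```bash
python3 -m inch '[{"x":0.8,"y":0,"z":0,"yaw":0,"gripper":-1},{"x":0.9,"y":0,"z":0,"yaw":0,"gripper":-1},{"x":1.1,"y":0,"z":0.1,"yaw":0,"gripper":-1},{"x":1.1,"y":0,"z":0.1,"yaw":0,"gripper":-1},{"x":1.1,"y":0,"z":0.1,"yaw":0,"gripper":-1},{"x":1.1,"y":0,"z":0,"yaw":0,"gripper":-1},{"x":1.1,"y":0,"z":0,"yaw":0,"gripper":-1},{"x":1.1,"y":0,"z":0,"yaw":0,"gripper":-1},{"x":1.1,"y":0,"z":0,"yaw":0,"gripper":-1},{"x":1.1,"y":0,"z":0,"yaw":0,"gripper":-1},{"x":0.5,"y":0,"z":0,"yaw":0,"gripper":-1},{"x":0.3,"y":0,"z":0,"yaw":0,"gripper":-1}]' 60
python3 -c "
from h import *
to()
f=grab('wrist','w15.png');print(prof(f)[:7]);balls(f)"
```

```text
time_s: 22.23
ee_pos: [559.3, -224.9, 95.6]
ee_rot: [180.0, 0.5, 1.5]
force: [-10.8, -0.1, 18.0]
gripper_width: 12.0
pos [ 559.3 -224.9   95.6] rot [179.99   0.46   1.55] F [-10.8  -0.1  18. ] w 12.0 t 22.23
x 0.00 y 0.00 z -0.00 
[(np.int64(259), 149, 41), (np.int64(258), 191, 149), (np.int64(262), 41, 18), (np.int64(112), 182, 191), (np.int64(75), 178, 186), (np.int64(33), 182, 190), (np.int64(46), 210, 201)]
ball? [258.  40.] 719 [29 31] [ 670. -192.   13.]
ball? [314.  40.] 725 [29 31] [ 671. -220.   13.]
ball? [376.  39.] 716 [29 31] [ 672. -251.   13.]
ball? [358.  73.] 689 [29 30] [ 656. -243.   13.]
ball? [274.  78.] 692 [29 30] [ 652. -200.   13.]
ball? [316.  84.] 682 [29 31] [ 649. -222.   13.]
```

```bash
python3 -m inch '[{"x":0.6,"y":0,"z":-0.1,"yaw":0,"gripper":-1},{"x":0.6,"y":0,"z":0,"yaw":0,"gripper":-1},{"x":0.5,"y":0,"z":0,"yaw":0,"gripper":-1},{"x":0.5,"y":0,"z":0,"yaw":0,"gripper":-1},{"x":0.4,"y":0,"z":0,"yaw":0,"gripper":-1},{"x":0.3,"y":0,"z":0,"yaw":0,"gripper":-1},{"x":0,"y":0,"z":0,"yaw":0,"gripper":-1}]' 60
python3 -c "
from h import *
to()
f=grab('wrist','w15.png');print(prof(f)[:7]);balls(f,15)"
```

```text
time_s: 22.87
ee_pos: [585.1, -224.2, 96.0]
ee_rot: [-180.0, 0.8, 1.6]
force: [-18.3, -0.8, 17.9]
gripper_width: 11.8
pos [ 585.1 -224.2   96. ] rot [-179.96    0.84    1.55] F [-18.3  -0.8  17.9] w 11.8 t 22.87
x 0.00 y 0.00 z -0.00 
[(np.int64(259), 145, 44), (np.int64(75), 122, 63), (np.int64(67), 113, 166), (np.int64(78), 105, 158), (np.int64(77), 58, 105), (np.int64(258), 187, 145), (np.int64(74), 151, 122)]
ball? [260.  93.] 672 [29 30] [ 669. -192.   15.]
ball? [316.  93.] 676 [29 30] [ 670. -221.   15.]
ball? [375.  93.] 667 [28 30] [ 671. -251.   15.]
ball? [347. 116.] 657 [29 29] [ 659. -238.   15.]
ball? [279. 124.] 655 [28 29] [ 654. -202.   15.]
ball? [314. 130.] 647 [28 29] [ 652. -221.   15.]
```

```bash
python3 -m inch '[{"x":-0.3,"y":0,"z":0,"yaw":0,"gripper":-1},{"x":-0.25,"y":0,"z":-0.2,"yaw":0,"gripper":-1},{"x":0,"y":0,"z":-1.2,"yaw":0,"gripper":-1},{"x":0,"y":0,"z":-1.6,"yaw":0,"gripper":-1},{"x":0,"y":0,"z":-1.2,"yaw":0,"gripper":-1},{"x":0,"y":0,"z":-0.5,"yaw":0,"gripper":-1},{"x":0.4,"y":0,"z":-0.2,"yaw":0,"gripper":-1},{"x":0.9,"y":0,"z":0,"yaw":0,"gripper":-1},{"x":1.2,"y":0,"z":0,"yaw":0,"gripper":-1},{"x":1.2,"y":0,"z":0,"yaw":0,"gripper":-1},{"x":0.8,"y":0,"z":0,"yaw":0,"gripper":-1},{"x":0.4,"y":0,"z":0,"yaw":0,"gripper":-1}]' 60
python3 -c "
from h import *
to()
f=grab('wrist','w16.png');print(prof(f)[:7]);balls(f,15)"
```

```text
time_s: 23.92
ee_pos: [635.6, -222.6, 142.5]
ee_rot: [-180.0, 0.0, 1.5]
force: [-0.2, 0.6, -0.9]
gripper_width: 11.7
pos [ 635.6 -222.6  142.5] rot [-1.7997e+02  4.0000e-02  1.4800e+00] F [-0.2  0.6 -0.9] w 11.7 t 23.92
x 0.00 y 0.00 z -0.00 
[(np.int64(259), 152, 43), (np.int64(111), 94, 181), (np.int64(258), 195, 152), (np.int64(262), 43, 18), (np.int64(112), 181, 197), (np.int64(137), 199, 209), (np.int64(153), 218, 210)]
ball? [346. 137.] 664 [28 30] [ 698. -239.   15.]
ball? [280. 143.] 663 [29 29] [ 692. -197.   15.]
ball? [314. 150.] 663 [29 29] [ 689. -219.   15.]
```

Three balls are in the pan, at rows 137, 143 and 150, behind the lip at row 112. I'll check whether they drift.

```bash
python3 -c "
from h import *
for i in range(4): f=grab('wrist');grab('side')
to();balls(f,62)"
```

```text
pos [ 634.  -222.9  144. ] rot [180.    -0.     1.44] F [-0.1 -0.1 -1.7] w 11.6 t 24.37
x 0.00 y 0.00 z -0.00 
ball? [347. 132.] 668 [29 30] [ 701. -237.   62.]
ball? [280. 139.] 670 [29 30] [ 696. -201.   62.]
ball? [314. 146.] 655 [29 29] [ 693. -220.   62.]
```

```bash
python3 -m inch '[{"x":0,"y":0,"z":0.7,"yaw":0,"gripper":-1},{"x":0,"y":0,"z":1.0,"yaw":0,"gripper":-1},{"x":0,"y":0,"z":0.6,"yaw":0,"gripper":-1},{"x":-0.1,"y":0,"z":0.3,"yaw":0,"gripper":-1},{"x":-0.25,"y":0,"z":0.25,"yaw":0,"gripper":-1},{"x":-0.25,"y":0,"z":0.25,"yaw":0,"gripper":-1},{"x":-0.25,"y":0,"z":0.25,"yaw":0,"gripper":-1},{"x":-0.2,"y":0,"z":0.1,"yaw":0,"gripper":-1}]' 60
python3 -c "
from h import *
to()
f=grab('wrist','w17.png');print(prof(f)[:9]);balls(f,50)"
```

```text
time_s: 25.03
ee_pos: [627.7, -222.8, 115.3]
ee_rot: [179.9, -0.7, 1.4]
force: [-1.4, 4.3, 21.7]
gripper_width: 11.7
pos [ 627.7 -222.8  115.3] rot [179.93  -0.73   1.42] F [-1.4  4.3 21.7] w 11.7 t 25.03
x 0.00 y 0.00 z -0.00 
[(np.int64(256), 179, 103), (np.int64(102), 94, 141), (np.int64(103), 141, 187), (np.int64(259), 81, 43), (np.int64(262), 43, 19), (np.int64(255), 197, 179), (np.int64(257), 103, 87), (np.int64(104), 187, 198)]
ball? [346. 126.] 706 [30 30] [ 699. -235.   50.]
ball? [278. 133.] 698 [30 30] [ 695. -202.   50.]
ball? [313. 140.] 688 [30 30] [ 692. -219.   50.]
```

```bash
python3 -m inch '[{"x":-0.15,"y":0,"z":0.15,"yaw":0,"gripper":-1},{"x":-0.15,"y":0,"z":0.15,"yaw":0,"gripper":-1},{"x":0,"y":0,"z":0,"yaw":0,"gripper":-1},{"x":0,"y":0,"z":-0.5,"yaw":0,"gripper":-1},{"x":0,"y":0,"z":-1,"yaw":0,"gripper":-1},{"x":0,"y":0,"z":-1,"yaw":0,"gripper":-1},{"x":0,"y":0,"z":-0.5,"yaw":0,"gripper":-1}]' 60
python3 -c "
from h import *
to()
f=grab('wrist','w18.png');print(prof(f)[:9]);balls(f,62)"
```

```text
time_s: 25.67
ee_pos: [621.1, -223.4, 137.2]
ee_rot: [180.0, -0.0, 1.4]
force: [-1.0, 0.0, -1.1]
gripper_width: 12.0
pos [ 621.1 -223.4  137.2] rot [ 1.7998e+02 -4.0000e-02  1.4500e+00] F [-1.   0.  -1.1] w 12.0 t 25.67
x 0.00 y 0.00 z -0.00 
[(np.int64(94), 93, 151), (np.int64(249), 168, 124), (np.int64(259), 83, 43), (np.int64(95), 151, 190), (np.int64(250), 124, 103), (np.int64(262), 38, 18), (np.int64(228), 192, 179), (np.int64(255), 99, 87)]
ball? [345. 232.] 616 [27 29] [ 635. -238.   62.]
ball? [282. 234.] 607 [27 28] [ 632. -203.   62.]
```

All three balls rolled to the back wall, and the scoop is about 7° nose-up. I'll lift it and carry it gently to the pot.

```bash
python3 -m inch '[{"x":0,"y":0,"z":-1,"yaw":0,"gripper":-1},{"x":0,"y":0,"z":-1.8,"yaw":0,"gripper":-1},{"x":0,"y":-0.3,"z":-2.2,"yaw":0,"gripper":-1},{"x":-0.1,"y":-0.7,"z":-2,"yaw":0,"gripper":-1},{"x":-0.3,"y":-1.2,"z":-1.2,"yaw":0,"gripper":-1},{"x":-0.5,"y":-1.7,"z":-0.6,"yaw":0,"gripper":-1},{"x":-0.7,"y":-2.2,"z":0,"yaw":0,"gripper":-1},{"x":-0.8,"y":-2.5,"z":0,"yaw":0,"gripper":-1},{"x":-0.8,"y":-2.5,"z":0,"yaw":0,"gripper":-1},{"x":-0.8,"y":-2.5,"z":0,"yaw":0,"gripper":-1},{"x":-0.8,"y":-2.5,"z":0,"yaw":0,"gripper":-1},{"x":-0.8,"y":-2.5,"z":0,"yaw":0,"gripper":-1}]' 60
python3 -m inch '[{"x":-0.8,"y":-2.5,"z":0,"yaw":0,"gripper":-1},{"x":-0.8,"y":-2.5,"z":0,"yaw":0,"gripper":-1},{"x":-0.8,"y":-2.5,"z":0,"yaw":0,"gripper":-1},{"x":-0.8,"y":-2.5,"z":0,"yaw":0,"gripper":-1},{"x":-0.6,"y":-2.2,"z":0,"yaw":0,"gripper":-1},{"x":-0.5,"y":-1.8,"z":0,"yaw":0,"gripper":-1},{"x":-0.3,"y":-1.3,"z":0,"yaw":0,"gripper":-1},{"x":-0.1,"y":-0.8,"z":0,"yaw":0,"gripper":-1},{"x":0,"y":-0.4,"z":0,"yaw":0,"gripper":-1},{"x":0,"y":0,"z":0,"yaw":0,"gripper":-1},{"x":0,"y":0,"z":0,"yaw":0,"gripper":-1}]' 60
python3 -c "
from h import *
to(511,152.5,200,1.45)
f=grab('wrist','w19.png');print(prof(f)[:9]);balls(f,62);g=grab('side','side19.png');s=grab('scene','scene19.png');save(f,'w19.pkl')"
```

```text
time_s: 26.72
ee_pos: [558.0, -36.3, 223.4]
ee_rot: [-180.0, 0.1, 1.5]
force: [1.3, -0.2, -2.1]
gripper_width: 11.7
time_s: 27.63
ee_pos: [508.8, 124.8, 224.1]
ee_rot: [180.0, 0.0, 1.5]
force: [-0.5, -0.3, -1.7]
gripper_width: 11.8
pos [508.8 124.8 224.1] rot [1.7997e+02 3.0000e-02 1.4600e+00] F [-0.5 -0.3 -1.7] w 11.8 t 27.63
x 0.29 y -2.76 z 2.41 yaw 0.00
[(np.int64(249), 161, 111), (np.int64(259), 78, 40), (np.int64(57), 96, 131), (np.int64(82), 89, 122), (np.int64(228), 186, 159), (np.int64(262), 39, 17), (np.int64(77), 109, 93), (np.int64(90), 149, 165)]
ball? [282. 242.] 540 [27 26] [488. 152.  62.]
ball? [347. 242.] 537 [26 26] [489. 102.  62.]
```

```bash
python3 -c "
from h import *
import pickle
f=pickle.load(open('w19.pkl','rb'))
a=f['pixels'].astype(int)
print(f['pixels'].shape)
for ang in (40,70,90,110,130):
  t=np.radians(ang);u=np.array([np.cos(t),np.sin(t)])
  pts=[np.r_[[567,154]+u*r,100] for r in np.arange(38,62,1.5)]
  uv=proj(f,pts);v=[tuple(a[int(y),int(x)]) if 0<=int(y)<480 and 0<=int(x)<640 else None for x,y in uv]
  print(ang,uv[8].round(),[ (sum(q)//3, q[1]-q[0]) if q else None for q in v])
" | sed 's/np.int64(\([-0-9]*\))/\1/g'
```

```text
(480, 640, 3)
40 [221.  76.] [(65, -1), (63, 2), (66, -2), (61, -1), (149, 4), (174, 3), (128, 15), (130, 16), (130, 19), (131, 15), (133, 17), (134, 15), (136, 14), (135, 16), (135, 14), (134, 15)]
70 [198. 111.] [(73, -2), (72, -1), (69, 2), (71, 1), (73, 1), (178, 5), (172, 7), (132, 16), (130, 16), (128, 15), (133, 14), (135, 15), (134, 17), (70, 0), (68, 0), (138, 3)]
90 [195. 139.] [(71, 1), (74, 3), (72, -2), (77, 1), (77, 0), (132, 0), (174, 4), (135, 14), (131, 15), (133, 17), (129, 15), (88, 6), (69, -1), (68, 0), (172, 5), (173, 6)]
110 [201. 166.] [(78, -2), (78, 3), (75, 0), (75, 1), (81, -1), (82, 3), (154, 4), (176, 4), (127, 13), (133, 14), (133, 15), (132, 14), (131, 15), (132, 15), (132, 14), (133, 14)]
130 [215. 190.] [(79, 0), (85, 0), (82, -4), (82, 0), (83, 2), (81, -1), (85, 0), (169, 4), (164, 6), (132, 14), (133, 15), (130, 16), (132, 14), (133, 16), (133, 15), (133, 16)]
```

The pot centre refines to (564,152). I'll centre over it and lower the pan's rear towards the near rim.

```bash
python3 -m inch '[{"x":0,"y":-0.4,"z":0,"yaw":0,"gripper":-1},{"x":0.1,"y":-0.8,"z":0,"yaw":0,"gripper":-1},{"x":0.1,"y":-0.8,"z":0,"yaw":0,"gripper":-1},{"x":0,"y":-0.6,"z":0.4,"yaw":0,"gripper":-1},{"x":0,"y":0,"z":0.8,"yaw":0,"gripper":-1},{"x":0,"y":0,"z":0.9,"yaw":0,"gripper":-1},{"x":0,"y":0,"z":0.7,"yaw":0,"gripper":-1},{"x":0,"y":0,"z":0.3,"yaw":0,"gripper":-1},{"x":0,"y":0,"z":0.3,"yaw":0,"gripper":-1},{"x":0,"y":0,"z":0.3,"yaw":0,"gripper":-1},{"x":0,"y":0,"z":0,"yaw":0,"gripper":-1}]' 60
python3 -c "
from h import *
to(511,152.5,None,1.45)
f=grab('wrist','w20.png');print(prof(f)[:9]);balls(f,110)"
```

```text
time_s: 28.7
ee_pos: [509.6, 150.7, 190.2]
ee_rot: [180.0, 0.0, 1.4]
force: [-5.4, -1.1, 15.6]
gripper_width: 12.1
pos [509.6 150.7 190.2] rot [1.80e+02 2.00e-02 1.43e+00] F [-5.4 -1.1 15.6] w 12.1 t 28.7
x 0.14 y -0.17 z -0.00 yaw -0.00
[(np.int64(65), 158, 79), (np.int64(81), 96, 151), (np.int64(259), 80, 40), (np.int64(60), 137, 174), (np.int64(80), 62, 96), (np.int64(249), 164, 133), (np.int64(250), 133, 102), (np.int64(228), 190, 163)]
ball? [282. 243.] 548 [27 26] [514. 171. 110.]
ball? [347. 243.] 541 [27 26] [515. 134. 110.]
```

```bash
python3 -m inch '[{"x":0.3,"y":0,"z":0.05,"yaw":0,"gripper":-1},{"x":0.4,"y":0,"z":0.05,"yaw":0,"gripper":-1},{"x":0.4,"y":0,"z":0.05,"yaw":0,"gripper":-1},{"x":0.4,"y":0,"z":0.05,"yaw":0,"gripper":-1},{"x":0.4,"y":0,"z":0,"yaw":0,"gripper":-1}]' 40
python3 -c "
from h import *
to()
f=grab('wrist','w20.png');print(prof(f)[:9]);balls(f,110)"
```

```text
time_s: 29.17
ee_pos: [528.2, 151.3, 188.6]
ee_rot: [-180.0, 0.1, 1.4]
force: [-6.9, -0.7, 17.2]
gripper_width: 11.8
pos [528.2 151.3 188.6] rot [-1.7997e+02  6.0000e-02  1.4200e+00] F [-6.9 -0.7 17.2] w 11.8 t 29.17
x 0.00 y 0.00 z -0.00 
[(np.int64(259), 132, 41), (np.int64(108), 70, 127), (np.int64(101), 133, 82), (np.int64(109), 127, 168), (np.int64(95), 104, 141), (np.int64(252), 170, 139), (np.int64(100), 162, 133), (np.int64(87), 121, 94)]
ball? [277. 264.] 239 [21 23] [521. 174. 110.]
ball? [353. 261.] 125 [20 18] [523. 131. 110.]
```

```bash
python3 -m inch '[{"x":0,"y":0,"z":-0.5,"yaw":0,"gripper":-1},{"x":-0.1,"y":0,"z":-0.5,"yaw":0,"gripper":-1},{"x":-0.2,"y":0,"z":0,"yaw":0,"gripper":-1},{"x":-0.3,"y":0,"z":0,"yaw":0,"gripper":-1},{"x":-0.3,"y":0,"z":0,"yaw":0,"gripper":-1},{"x":-0.2,"y":0,"z":0,"yaw":0,"gripper":-1},{"x":-0.1,"y":0,"z":0,"yaw":0,"gripper":-1},{"x":0,"y":0,"z":0.5,"yaw":0,"gripper":-1},{"x":0,"y":0,"z":0.4,"yaw":0,"gripper":-1},{"x":0,"y":0,"z":0,"yaw":0,"gripper":-1}]' 40
python3 -c "
from h import *
to()
f=grab('wrist','w20.png');print(prof(f)[:9]);balls(f,110)"
```

```text
time_s: 30.05
ee_pos: [517.6, 151.4, 189.1]
ee_rot: [-180.0, -0.1, 1.5]
force: [-4.7, -1.2, 15.5]
gripper_width: 11.5
pos [517.6 151.4 189.1] rot [-1.7997e+02 -1.2000e-01  1.4500e+00] F [-4.7 -1.2 15.5] w 11.5 t 30.05
x 0.00 y 0.00 z -0.00 
[(np.int64(259), 153, 43), (np.int64(93), 62, 115), (np.int64(82), 114, 63), (np.int64(81), 161, 114), (np.int64(94), 115, 160), (np.int64(258), 192, 153), (np.int64(76), 117, 152), (np.int64(75), 83, 117)]
ball? [315. 229.] 558 [26 27] [531. 154. 110.]
ball? [348. 229.] 554 [27 26] [532. 135. 110.]
ball? [282. 243.] 550 [27 27] [523. 172. 110.]
```

```bash
python3 -m inch '[{"x":0,"y":0,"z":0,"yaw":0,"gripper":-1},{"x":0.3,"y":0,"z":0,"yaw":0,"gripper":-1},{"x":0.4,"y":0,"z":0,"yaw":0,"gripper":-1},{"x":0.4,"y":0,"z":0,"yaw":0,"gripper":-1},{"x":0.4,"y":0,"z":0,"yaw":0,"gripper":-1},{"x":0.3,"y":0,"z":0,"yaw":0,"gripper":-1},{"x":0,"y":0,"z":0,"yaw":0,"gripper":-1}]' 20
python3 -c "
from h import *
to()
f=grab('wrist','w21.png');print(prof(f)[:9]);balls(f,110)"
```

```text
time_s: 30.68
ee_pos: [536.5, 151.9, 187.2]
ee_rot: [-180.0, -0.1, 1.4]
force: [-0.4, -0.6, 6.1]
gripper_width: 11.9
pos [536.5 151.9 187.2] rot [-1.7997e+02 -1.5000e-01  1.4400e+00] F [-0.4 -0.6  6.1] w 11.9 t 30.68
x 0.00 y 0.00 z -0.00 
[(np.int64(267), 165, 53), (np.int64(118), 152, 79), (np.int64(122), 75, 143), (np.int64(113), 104, 165), (np.int64(101), 125, 89), (np.int64(268), 53, 21), (np.int64(123), 143, 173), (np.int64(262), 189, 166)]
ball? [315. 174.] 578 [27 27] [581. 155. 110.]
ball? [348. 174.] 570 [27 28] [582. 137. 110.]
ball? [282. 190.] 568 [27 27] [572. 172. 110.]
```

It has gone nose-down about 3° and the balls are rolling forward. I'll continue.

```bash
python3 -m inch '[{"x":0.3,"y":0,"z":0.15,"yaw":0,"gripper":-1},{"x":0.3,"y":0,"z":0.15,"yaw":0,"gripper":-1},{"x":0.2,"y":0,"z":0.1,"yaw":0,"gripper":-1},{"x":0,"y":0,"z":0,"yaw":0,"gripper":-1},{"x":0,"y":0,"z":0,"yaw":0,"gripper":-1}]' 20
python3 -c "
from h import *
to()
f=grab('wrist','w21.png');print(prof(f)[:9]);balls(f,110)"
```

```text
time_s: 31.15
ee_pos: [545.0, 152.1, 184.7]
ee_rot: [-180.0, -0.3, 1.5]
force: [0.2, -2.1, 11.2]
gripper_width: 11.7
pos [545.  152.1 184.7] rot [-179.96   -0.31    1.45] F [ 0.2 -2.1 11.2] w 11.7 t 31.15
x 0.00 y 0.00 z -0.00 
[(np.int64(279), 167, 95), (np.int64(280), 95, 25), (np.int64(130), 106, 170), (np.int64(114), 133, 86), (np.int64(104), 105, 129), (np.int64(129), 82, 106), (np.int64(262), 187, 164), (np.int64(141), 181, 200)]
ball? [490.   7.] 315 [27 19] [674.  72. 110.]
ball? [311. 150.] 530 [26 26] [603. 157. 110.]
ball? [343. 153.] 539 [26 26] [601. 141. 110.]
ball? [282. 161.] 555 [27 27] [597. 172. 110.]
```

The balls have stopped just behind the lip because it's too close to the pot's far wall. I'll lift slightly and pull the pan back quickly so they drop off the lip into the pot.

```bash
python3 -m inch '[{"x":-0.3,"y":0,"z":-0.3,"yaw":0,"gripper":-1},{"x":-1.2,"y":0,"z":-0.3,"yaw":0,"gripper":-1},{"x":-1.2,"y":0,"z":0,"yaw":0,"gripper":-1},{"x":-0.6,"y":0,"z":0,"yaw":0,"gripper":-1},{"x":0,"y":0,"z":0,"yaw":0,"gripper":-1},{"x":0,"y":0,"z":0,"yaw":0,"gripper":-1}]' 40
python3 -c "
from h import *
to()
f=grab('wrist','w22.png');print(prof(f)[:9]);balls(f,110);s=grab('scene','scene22.png')"
```

```text
time_s: 31.7
ee_pos: [511.8, 151.5, 191.0]
ee_rot: [-179.9, -0.4, 1.5]
force: [1.9, -1.1, 10.2]
gripper_width: 11.8
pos [511.8 151.5 191. ] rot [-179.93   -0.44    1.49] F [ 1.9 -1.1 10.2] w 11.8 t 31.7
x 0.00 y 0.00 z -0.00 
[(np.int64(272), 165, 93), (np.int64(273), 93, 22), (np.int64(71), 153, 90), (np.int64(85), 63, 113), (np.int64(86), 113, 162), (np.int64(66), 134, 169), (np.int64(56), 95, 127), (np.int64(72), 90, 60)]
ball? [309.  95.] 390 [22 22] [597. 158. 110.]
ball? [365. 127.] 377 [22 22] [582. 129. 110.]
ball? [268. 143.] 364 [21 21] [572. 180. 110.]
```

```bash
python3 -m inch '[{"x":0,"y":0,"z":-0.5,"yaw":0,"gripper":-1},{"x":0,"y":0,"z":-1.5,"yaw":0,"gripper":-1},{"x":-0.5,"y":0,"z":-2.0,"yaw":0,"gripper":-1},{"x":-1,"y":0,"z":-1,"yaw":0,"gripper":-1},{"x":-0.5,"y":0,"z":0,"yaw":0,"gripper":-1},{"x":0,"y":0,"z":0,"yaw":0,"gripper":-1}]' 60
python3 -c "
from h import *
to()
f=grab('wrist','w23.png');print(prof(f)[:9]);balls(f,43);t=tilt(f);print([(k,v[1]) for k,v in t.items()])
s=grab('scene','scene23.png');m=s['pixels'][160:230,330:400].astype(int);m=((m.min(2)>165)).astype(np.uint8)
n,_,st,ce=cv2.connectedComponentsWithStats(m);print([(tuple((ce[i]+[330,160]).round(1)),st[i,4],onz(s,[ce[i]+[330,160]],43)[0].round(0)) for i in range(1,n) if st[i,4]>8])"
```

```text
time_s: 32.3
ee_pos: [488.1, 150.4, 238.0]
ee_rot: [180.0, 0.1, 1.5]
force: [-0.4, 0.2, -1.7]
gripper_width: 11.8
pos [488.1 150.4 238. ] rot [1.7999e+02 1.0000e-01 1.4700e+00] F [-0.4  0.2 -1.7] w 11.8 t 32.3
x 0.00 y 0.00 z -0.00 
[(np.int64(273), 139, 22), (np.int64(55), 66, 121), (np.int64(56), 121, 174), (np.int64(37), 121, 73), (np.int64(36), 162, 121), (np.int64(262), 190, 163), (np.int64(32), 137, 162), (np.int64(272), 163, 139)]
ball? [309.  63.] 310 [20 20] [601. 160.  43.]
ball? [358.  91.] 299 [19 20] [581. 121.  43.]
ball? [273. 107.] 295 [19 19] [567. 187.  43.]
[(-15, np.float64(69.0)), (-12, np.float64(77.0)), (-9, np.float64(86.0)), (-6, np.float64(94.0)), (-3, np.float64(103.0)), (0, np.float64(111.0)), (3, np.float64(120.0)), (6, np.float64(128.0)), (9, np.float64(137.0)), (12, np.float64(146.0)), (15, np.float64(154.0)), (18, np.float64(163.0)), (21, np.float64(172.0)), (24, np.float64(180.0)), (27, np.float64(189.0)), (30, np.float64(198.0)), (33, np.float64(207.0)), (36, np.float64(215.0)), (39, np.float64(224.0)), (42, np.float64(233.0)), (45, np.float64(242.0))]
[((np.float64(369.0), np.float64(193.8)), np.int32(19), array([565., 193.,  43.]))]
```

Three balls lie on the pot floor, within 38 mm of its centre and at the apparent size expected for that depth. Now I'll return the scoop to its old spot.

```bash
python3 -m inch '[{"x":0,"y":1.5,"z":0,"yaw":0,"gripper":-1},{"x":0,"y":3,"z":0,"yaw":0,"gripper":-1},{"x":0,"y":3.8,"z":0,"yaw":0,"gripper":-1},{"x":0,"y":3.8,"z":0,"yaw":0,"gripper":-1},{"x":0,"y":3.8,"z":0,"yaw":0,"gripper":-1},{"x":0,"y":3.8,"z":0,"yaw":0,"gripper":-1},{"x":0,"y":3.8,"z":0,"yaw":0,"gripper":-1},{"x":0,"y":3.8,"z":0,"yaw":0,"gripper":-1},{"x":0,"y":3.8,"z":0,"yaw":0,"gripper":-1},{"x":0,"y":3.8,"z":0,"yaw":0,"gripper":-1},{"x":0,"y":3.8,"z":0,"yaw":0,"gripper":-1},{"x":0,"y":3.8,"z":0,"yaw":0,"gripper":-1}]' 60
python3 -m inch '[{"x":0,"y":3.8,"z":0,"yaw":0,"gripper":-1},{"x":0,"y":3,"z":0,"yaw":0,"gripper":-1},{"x":0,"y":2,"z":0,"yaw":0,"gripper":-1},{"x":0,"y":1,"z":0,"yaw":0,"gripper":-1},{"x":0,"y":0,"z":0,"yaw":0.9,"gripper":-1},{"x":0,"y":0,"z":0,"yaw":0.9,"gripper":-1},{"x":0,"y":0,"z":0,"yaw":0.8,"gripper":-1},{"x":0,"y":0,"z":0,"yaw":0,"gripper":-1},{"x":0,"y":0,"z":0,"yaw":0,"gripper":-1}]' 60
python3 -c "
from h import *
to(480,-401.7,120,-11.5)
f=grab('wrist','w24.png');print(prof(f)[:9])
g=grab('side','side24.png');a=g['pixels'].astype(int)
for r in (250,275):pass"
```

```text
time_s: 33.4
ee_pos: [500.4, -276.0, 236.9]
ee_rot: [-179.9, 0.1, 1.4]
force: [0.6, 0.5, -1.9]
gripper_width: 11.9
time_s: 34.15
ee_pos: [503.5, -371.5, 237.6]
ee_rot: [-179.9, 0.1, -11.4]
force: [0.9, 0.5, -1.0]
gripper_width: 11.6
pos [ 503.5 -371.5  237.6] rot [-1.7994e+02  7.0000e-02 -1.1410e+01] F [ 0.9  0.5 -1. ] w 11.6 t 34.15
x -1.71 y 3.43 z 11.76 yaw 0.02
[(np.int64(273), 144, 27), (np.int64(155), 101, 174), (np.int64(262), 195, 170), (np.int64(156), 174, 199), (np.int64(272), 167, 144), (np.int64(274), 27, 18), (np.int64(284), 13, 18), (np.int64(154), 98, 101)]
```

```bash
python3 -m inch '[{"x":-0.5,"y":1.4,"z":0.5,"yaw":0,"gripper":-1},{"x":-0.5,"y":1.4,"z":2,"yaw":0,"gripper":-1},{"x":-0.2,"y":0.5,"z":2.5,"yaw":0,"gripper":-1},{"x":0,"y":0,"z":2.5,"yaw":0,"gripper":-1},{"x":0,"y":0,"z":2.5,"yaw":0,"gripper":-1},{"x":0,"y":0,"z":1.6,"yaw":0,"gripper":-1},{"x":0,"y":0,"z":0.8,"yaw":0,"gripper":-1},{"x":0,"y":0,"z":0.3,"yaw":0,"gripper":-1},{"x":0,"y":0,"z":0,"yaw":0,"gripper":-1}]' 60
python3 -m inch '[{"x":-0.2,"y":0,"z":0.3,"yaw":0,"gripper":-1},{"x":-0.6,"y":0,"z":0.3,"yaw":0,"gripper":-1},{"x":-0.6,"y":0,"z":0.3,"yaw":0,"gripper":-1},{"x":-0.6,"y":0,"z":0.3,"yaw":0,"gripper":-1},{"x":-0.5,"y":0,"z":0.2,"yaw":0,"gripper":-1},{"x":-0.3,"y":0,"z":0.1,"yaw":0,"gripper":-1},{"x":0,"y":0,"z":0,"yaw":0,"gripper":-1}]' 20
python3 -c "
from h import *
to()
f=grab('wrist','w25.png');print(prof(f)[:9])"
```

```text
time_s: 35.0
ee_pos: [485.0, -402.5, 111.1]
ee_rot: [-180.0, 0.0, -11.5]
force: [-0.9, -0.2, -1.8]
gripper_width: 11.7
time_s: 35.58
ee_pos: [457.7, -396.9, 97.2]
ee_rot: [179.9, -0.1, -11.6]
force: [-0.1, -1.2, 2.7]
gripper_width: 11.8
pos [ 457.7 -396.9   97.2] rot [ 1.7995e+02 -1.0000e-01 -1.1570e+01] F [-0.1 -1.2  2.7] w 11.8 t 35.58
x 0.00 y -0.00 z -0.00 
[(np.int64(268), 147, 38), (np.int64(148), 128, 207), (np.int64(267), 177, 147), (np.int64(262), 205, 178), (np.int64(147), 102, 128), (np.int64(269), 38, 24), (np.int64(272), 21, 16), (np.int64(273), 16, 21)]
```

```bash
python3 -m inch '[{"x":0,"y":0,"z":-0.5,"yaw":0,"gripper":-1},{"x":1,"y":0,"z":0,"yaw":0,"gripper":-1},{"x":1.5,"y":0,"z":0,"yaw":0,"gripper":-1},{"x":1.5,"y":0,"z":0,"yaw":0,"gripper":-1},{"x":0.5,"y":0,"z":0,"yaw":0,"gripper":-1},{"x":0,"y":0,"z":0.5,"yaw":0,"gripper":-1},{"x":0,"y":0,"z":0.2,"yaw":0,"gripper":-1}]' 40
python3 -m inch '[{"x":0,"y":0,"z":0,"yaw":0,"gripper":-1},{"x":0,"y":0,"z":0,"yaw":0,"gripper":-0.5},{"x":0,"y":0,"z":0,"yaw":0,"gripper":-0.5},{"x":0,"y":0,"z":0,"yaw":0,"gripper":-0.5},{"x":0,"y":0,"z":0,"yaw":0,"gripper":-0.5},{"x":0,"y":0,"z":0,"yaw":0,"gripper":-0.5},{"x":0,"y":0,"z":0,"yaw":0,"gripper":-0.3},{"x":0,"y":0,"z":0,"yaw":0,"gripper":-0.3}]' 3
python3 -c "
from h import *
to()
f=grab('wrist','w26.png');print(prof(f)[:9]);print(onz(f,[[317,130]],1),onz(f,[[317,150]],1))
g=grab('side','side26.png');a=g['pixels'].astype(int);m=(a.max(2)<45)
for r in range(310,385,4):
  c=np.where(m[r,200:330])[0]+200
  print(r,(c.min(),c.max(),len(c)) if len(c) else None,end=' ')"
```

```text
time_s: 36.22
ee_pos: [502.4, -405.9, 95.6]
ee_rot: [179.9, -0.1, -11.5]
force: [-3.8, 2.0, 16.5]
gripper_width: 11.9
time_s: 36.88
ee_pos: [501.9, -405.6, 94.3]
ee_rot: [-180.0, 0.0, -11.5]
force: [0.4, 0.2, 0.6]
gripper_width: 31.1
pos [ 501.9 -405.6   94.3] rot [-180.      0.    -11.55] F [0.4 0.2 0.6] w 31.1 t 36.88
x 0.00 y -0.00 z -0.00 
[(np.int64(287), 201, 121), (np.int64(142), 104, 180), (np.int64(143), 180, 209), (np.int64(288), 121, 95), (np.int64(286), 209, 201), (np.int64(289), 95, 92), (np.int64(80), 102, 104), (np.int64(82), 103, 104)]
[[ 567.62794734 -418.74596822    1.        ]] [[ 556.82581052 -416.52298354    1.        ]]
310 (np.int64(266), np.int64(280), 15) 314 (np.int64(266), np.int64(286), 15) 318 (np.int64(272), np.int64(280), 8) 322 (np.int64(265), np.int64(271), 7) 326 (np.int64(282), np.int64(282), 1) 330 (np.int64(262), np.int64(282), 2) 334 None 338 None 342 None 346 (np.int64(258), np.int64(277), 17) 350 None 354 (np.int64(265), np.int64(267), 3) 358 (np.int64(266), np.int64(273), 8) 362 None 366 None 370 None 374 None 378 None 382 None
```

```bash
python3 -m inch '[{"x":0,"y":0,"z":0,"yaw":0,"gripper":0.2},{"x":0,"y":0,"z":0,"yaw":0,"gripper":0.2},{"x":0,"y":0,"z":0,"yaw":0,"gripper":0.2},{"x":0,"y":0,"z":-1,"yaw":0,"gripper":0.2},{"x":0,"y":0,"z":-2.5,"yaw":0,"gripper":0.2},{"x":0,"y":0,"z":-3,"yaw":0,"gripper":0.2},{"x":0,"y":0,"z":-3,"yaw":0,"gripper":0.2},{"x":0,"y":0,"z":-3,"yaw":0,"gripper":0.2},{"x":0,"y":0,"z":-1.5,"yaw":0,"gripper":0.2},{"x":0,"y":0,"z":0,"yaw":0,"gripper":0.2}]' 20
python3 -c "
from h import *
to()
f=grab('wrist','w27.png');save(f,'w27.pkl');print(prof(f)[:9])
for r in (130,160,180,195,205):
  row=f['pixels'][r,220:420].astype(int).mean(1);print(r,[(220+i+1,int(row[i]),int(row[i+1])) for i in np.where(np.abs(np.diff(row))>22)[0]])
g=grab('side','side27.png');a=g['pixels'].astype(int);m=(a.max(2)<45)
for r in range(320,385,3):
  c=np.where(m[r,240:330])[0]+240
  print(r,(c.min(),c.max(),len(c)) if len(c) else None,end=' ')" | sed 's/np.int64(\([-0-9]*\))/\1/g'
```

```text
time_s: 37.82
ee_pos: [503.5, -406.9, 240.1]
ee_rot: [179.7, -0.5, -11.6]
force: [0.4, -0.4, 0.8]
gripper_width: 54.6
pos [ 503.5 -406.9  240.1] rot [179.73  -0.51 -11.55] F [ 0.4 -0.4  0.8] w 54.6 t 37.82
x 0.00 y -0.00 z -0.00 
[(230, 183, 92), (241, 167, 95), (136, 145, 200), (237, 101, 155), (238, 155, 204), (135, 99, 145), (240, 202, 167), (229, 203, 183)]
130 [(413, 74, 45)]
160 [(280, 101, 145), (281, 145, 189), (283, 181, 139), (284, 139, 178), (285, 178, 201), (348, 185, 124), (349, 124, 180), (350, 180, 204), (351, 204, 150), (352, 150, 105), (416, 91, 50)]
180 [(279, 98, 125), (280, 125, 188), (282, 210, 143), (283, 143, 78), (284, 78, 162), (285, 162, 199), (347, 204, 154), (348, 154, 93), (349, 93, 127), (350, 127, 194), (352, 199, 140), (353, 140, 98)]
195 [(280, 96, 175), (281, 175, 208), (282, 208, 165), (283, 165, 100), (284, 100, 132), (285, 132, 188), (347, 203, 142), (348, 142, 82), (349, 82, 157), (350, 157, 199), (351, 199, 176), (352, 176, 121)]
205 [(280, 98, 154), (281, 154, 201), (282, 201, 177), (283, 177, 114), (285, 116, 184), (286, 184, 208), (347, 197, 135), (348, 135, 82), (349, 82, 175), (350, 175, 208), (351, 208, 162), (352, 162, 110)]
320 None 323 None 326 None 329 None 332 None 335 None 338 (265, 271, 7) 341 (265, 273, 9) 344 (265, 273, 9) 347 (265, 273, 9) 350 (265, 273, 9) 353 (265, 273, 9) 356 (266, 274, 9) 359 (266, 273, 8) 362 None 365 None 368 None 371 None 374 None 377 None 380 None 383 None
```

```bash
python3 -c "
from h import *
import pickle
f=pickle.load(open('w27.pkl','rb'))
l=onz(f,[[316,136]],2)[0];b=onz(f,[[316,240.5]],28)[0];print(l,b,np.hypot(*(l-b)[:2]))
w=onz(f,[[279.5,180],[352.5,180]],26);print('width at wall top',np.hypot(*(w[0]-w[1])[:2]))
to(571,270.5,240,-2.6+90);to(571,270.5,240,-2.6)"
```

```text
[ 560.41320683 -418.31571782    2.        ] [ 472.49720882 -400.1384956    28.        ] 89.77546499022341
width at wall top 62.914904666250536
pos [ 501.8 -405.5  234.9] rot [ 1.7997e+02 -6.0000e-02 -1.1550e+01] F [ 0.7  0.7 -0.2] w 54.6 t 37.92
x -6.76 y -67.62 z -0.51 yaw -19.79
pos [ 501.8 -405.5  234.9] rot [ 1.7997e+02 -6.0000e-02 -1.1550e+01] F [ 0.7  0.7 -0.2] w 54.6 t 37.92
x -6.76 y -67.62 z -0.51 yaw -1.79
```

The scoop stands flat: length 89.8, width 62.9, and the handle upright in the side view. Now for the plunger.

```bash
python3 -m inch '[{"x":-0.2,"y":-2,"z":0,"yaw":0,"gripper":0.2},{"x":-0.4,"y":-3.8,"z":0,"yaw":0,"gripper":0.2},{"x":-0.4,"y":-4,"z":0,"yaw":0,"gripper":0.2},{"x":-0.4,"y":-4,"z":0,"yaw":0,"gripper":0.2},{"x":-0.4,"y":-4,"z":0,"yaw":0,"gripper":0.2},{"x":-0.4,"y":-4,"z":0,"yaw":0,"gripper":0.2},{"x":-0.4,"y":-4,"z":0,"yaw":0,"gripper":0.2},{"x":-0.4,"y":-4,"z":0,"yaw":0,"gripper":0.2},{"x":-0.4,"y":-4,"z":0,"yaw":0,"gripper":0.2},{"x":-0.4,"y":-4,"z":0,"yaw":0,"gripper":0.2},{"x":-0.4,"y":-4,"z":0,"yaw":0,"gripper":0.2},{"x":-0.4,"y":-4,"z":0,"yaw":0,"gripper":0.2}]' 20
python3 -m inch '[{"x":-0.4,"y":-4,"z":0,"yaw":0,"gripper":0.2},{"x":-0.4,"y":-4,"z":0,"yaw":0,"gripper":0.2},{"x":-0.4,"y":-3,"z":0,"yaw":0,"gripper":0.2},{"x":-0.2,"y":-2,"z":0,"yaw":0,"gripper":0.2},{"x":0,"y":-1,"z":0,"yaw":0,"gripper":0.2},{"x":0,"y":0,"z":0,"yaw":0,"gripper":0.2},{"x":0,"y":0,"z":0,"yaw":0,"gripper":0.2}]' 20
python3 -c "
from h import *
import pickle
to(571,270.5,240)
s=pickle.load(open('s1.pkl','rb'));print('bottle_b',onz(s,[[425,93]],170))
f=grab('wrist','w28.png');save(f,'w28.pkl')
print('pred knob',proj(f,[[571,270.5,126],[571,270.5,117]]))
a=f['pixels'].astype(int);m=(a.max(2)<60).astype(np.uint8);m[300:]=0
n,_,st,ce=cv2.connectedComponentsWithStats(m);print([(ce[i].round(),st[i]) for i in range(1,n) if st[i,4]>150])"
```

```text
time_s: 38.92
ee_pos: [547.2, 54.2, 232.5]
ee_rot: [179.9, 0.2, -11.6]
force: [0.9, 0.1, -0.2]
gripper_width: 54.6
time_s: 39.5
ee_pos: [562.3, 191.6, 233.1]
ee_rot: [179.9, 0.1, -11.5]
force: [0.7, -0.2, -0.0]
gripper_width: 54.7
pos [562.3 191.6 233.1] rot [ 1.7988e+02  1.1000e-01 -1.1520e+01] F [ 0.7 -0.2 -0. ] w 54.7 t 39.5
x -0.72 y -7.90 z -0.69 
bottle_b [[521.10042871 476.03945486 170.        ]]
pred knob [[193.28205924 248.78476835]
 [197.08830248 244.50342052]]
[(array([202., 247.]), array([ 177,  223,   49,   48, 1782], dtype=int32)), (array([235., 283.]), array([ 203,  259,   52,   41, 1382], dtype=int32)), (array([401., 283.]), array([ 381,  259,   52,   41, 1404], dtype=int32)), (array([133., 298.]), array([ 82, 296, 101,   4, 393], dtype=int32)), (array([503., 298.]), array([453, 296, 101,   4, 394], dtype=int32))]
```

```bash
python3 -c "
from h import *
import pickle
f=pickle.load(open('w28.pkl','rb'));p=onz(f,[[202,247]],122)[0];print(p);to(p[0],p[1],180)"
python3 -m inch '[{"x":-0.3,"y":-2,"z":0,"yaw":0,"gripper":0.2},{"x":-0.3,"y":-3,"z":0,"yaw":0,"gripper":0.2},{"x":0,"y":-2.3,"z":0,"yaw":0,"gripper":0.2},{"x":0,"y":0,"z":2,"yaw":0,"gripper":0.2},{"x":0,"y":0,"z":2,"yaw":0,"gripper":0.2},{"x":0,"y":0,"z":0.6,"yaw":0,"gripper":0.2},{"x":0,"y":0,"z":0,"yaw":0,"gripper":0.2},{"x":0,"y":0,"z":0,"yaw":0,"gripper":0.2}]' 20
python3 -c "
from h import *
f=grab('wrist','w29.png');save(f,'w29.pkl')
a=f['pixels'].astype(int);m=(a.max(2)<60).astype(np.uint8);m[330:]=0
n,_,st,ce=cv2.connectedComponentsWithStats(m);print([(ce[i].round(),st[i]) for i in range(1,n) if st[i,4]>150])
to(571,270,116);p=telemetry.state()['ee_pos'];print('pred under tcp',proj(f,[[p[0],p[1],126],[p[0],p[1],117]]))"
```

```text
[569.98859646 266.07716027 122.        ]
pos [562.4 191.1 233.5] rot [ 1.799e+02  8.000e-02 -1.159e+01] F [-0.3 -0.   0.7] w 54.9 t 39.55
x -0.77 y -7.50 z 5.35 
time_s: 40.22
ee_pos: [571.9, 263.9, 188.8]
ee_rot: [180.0, -0.0, -11.6]
force: [-0.4, -0.1, 0.9]
gripper_width: 54.7
[(array([404., 164.]), array([388, 124,  56,  98, 244], dtype=int32)), (array([312., 264.]), array([ 285,  235,   54,   58, 2434], dtype=int32)), (array([170., 308.]), array([  45,  259,  212,   71, 7072], dtype=int32)), (array([465., 308.]), array([ 380,  259,  211,   71, 7074], dtype=int32)), (array([  7., 313.]), array([  0, 292,  19,  38, 539], dtype=int32)), (array([630., 312.]), array([618, 292,  22,  38, 670], dtype=int32))]
pos [572.3 264.2 189.5] rot [-1.7995e+02 -9.0000e-02 -1.1630e+01] F [ 0.4 -0.4  0. ] w 54.9 t 40.27
x -0.24 y -0.54 z 7.35 
pred under tcp [[316.69634206 261.47151186]
 [316.72810632 255.92729454]]
```

```bash
python3 -m inch '[{"x":0,"y":-0.27,"z":0,"yaw":0,"gripper":0.2},{"x":0,"y":0,"z":1.5,"yaw":0,"gripper":0.2},{"x":0,"y":0,"z":2,"yaw":0,"gripper":0.2},{"x":0,"y":0,"z":2,"yaw":0,"gripper":0.2},{"x":0,"y":0,"z":1.2,"yaw":0,"gripper":0.2},{"x":0,"y":0,"z":0.4,"yaw":0,"gripper":0.2},{"x":0,"y":0,"z":0,"yaw":0,"gripper":0.2},{"x":0,"y":0,"z":0,"yaw":0,"gripper":0.2}]' 20
python3 -m inch '[{"x":0,"y":0,"z":0,"yaw":0,"gripper":-0.2},{"x":0,"y":0,"z":0,"yaw":0,"gripper":-0.6},{"x":0,"y":0,"z":0,"yaw":0,"gripper":-1},{"x":0,"y":0,"z":0,"yaw":0,"gripper":-1},{"x":0,"y":0,"z":0,"yaw":0,"gripper":-1},{"x":0,"y":0,"z":0,"yaw":0,"gripper":-1},{"x":0,"y":0,"z":0,"yaw":0,"gripper":-1},{"x":0,"y":0,"z":0,"yaw":0,"gripper":-1}]' 60
python3 -c "
from h import *
to()"
```

```text
time_s: 40.93
ee_pos: [572.9, 268.0, 118.5]
ee_rot: [-179.9, -0.1, -11.6]
force: [0.8, 0.6, -0.5]
gripper_width: 54.6
time_s: 41.6
ee_pos: [572.2, 267.1, 118.0]
ee_rot: [180.0, -0.0, -11.5]
force: [-1.2, -4.8, 4.9]
gripper_width: 28.9
pos [572.2 267.1 118. ] rot [ 1.7995e+02 -4.0000e-02 -1.1540e+01] F [-1.2 -4.8  4.9] w 28.9 t 41.6
x 0.00 y -0.00 z -0.00
```

```bash
python3 -m inch '[{"x":0,"y":0.1,"z":0,"yaw":0,"gripper":-1},{"x":0,"y":0,"z":-0.4,"yaw":0,"gripper":-1},{"x":0,"y":0,"z":-0.6,"yaw":0,"gripper":-1},{"x":0,"y":0,"z":-0.6,"yaw":0,"gripper":-1},{"x":0,"y":0,"z":-0.5,"yaw":0,"gripper":-1},{"x":0,"y":0,"z":0,"yaw":0,"gripper":-1},{"x":0,"y":0,"z":0,"yaw":0,"gripper":-1}]' 60
python3 -m inch '[{"x":0,"y":0,"z":-0.2,"yaw":0,"gripper":-1},{"x":0,"y":0,"z":-0.2,"yaw":0,"gripper":-1},{"x":0,"y":0,"z":0,"yaw":0,"gripper":-1},{"x":0,"y":0,"z":0,"yaw":0,"gripper":-1}]' 60
python3 -m inch '[{"x":0,"y":0,"z":-0.2,"yaw":0,"gripper":-1},{"x":0,"y":0,"z":-0.1,"yaw":0,"gripper":-1},{"x":0,"y":0,"z":0,"yaw":0,"gripper":-1},{"x":0,"y":0,"z":0,"yaw":0,"gripper":-1}]' 60
```

```text
time_s: 42.18
ee_pos: [572.1, 266.9, 137.3]
ee_rot: [-180.0, 0.0, -11.6]
force: [5.5, 1.6, -14.1]
gripper_width: 28.7
time_s: 42.52
ee_pos: [572.0, 266.9, 140.2]
ee_rot: [180.0, 0.0, -11.5]
force: [7.6, 2.6, -18.8]
gripper_width: 28.6
time_s: 42.85
ee_pos: [572.0, 266.9, 140.3]
ee_rot: [179.9, 0.1, -11.6]
force: [11.2, 3.3, -31.9]
gripper_width: 28.5
```

The travel is 22.2 mm and the force climbs with no further motion, so the plunger is at its stop. I'll ease off slightly and do final checks.

```bash
python3 -m inch '[{"x":0,"y":0,"z":0.1,"yaw":0,"gripper":-1},{"x":0,"y":0,"z":0,"yaw":0,"gripper":-1},{"x":0,"y":0,"z":0,"yaw":0,"gripper":-1},{"x":0,"y":0,"z":0,"yaw":0,"gripper":-1},{"x":0,"y":0,"z":0,"yaw":0,"gripper":-1}]' 60
python3 -c "
from h import *
import pickle
s=grab('scene','sceneF.png');a=s['pixels'].astype(int);o=pickle.load(open('scene0.pkl','rb'))['pixels'].astype(int)
m=(a[160:230,330:400].min(2)>160).astype(np.uint8);n,_,st,ce=cv2.connectedComponentsWithStats(m)
print('pot',[(onz(s,[ce[i]+[330,160]],43)[0].round(0)[:2],st[i,4]) for i in range(1,n) if st[i,4]>6])
d=(np.abs(a-o).max(2)>50).astype(np.uint8);n,_,st,ce=cv2.connectedComponentsWithStats(d)
print('changed',[(ce[i].round().tolist(),int(st[i,4])) for i in range(1,n) if st[i,4]>25])
k=(a[130:180,370:410].max(2)<50);r=np.where(k);print('dark knob region',len(r[0]))
g=grab('side');q=g['pixels'].astype(int).max(2)<45
print([(int((np.where(q[r,255:285])[0]+255).min()),int((np.where(q[r,255:285])[0]+255).max())) for r in (341,347,353,358) if q[r,255:285].any()])
to()"
```

```text
time_s: 43.27
ee_pos: [572.0, 266.9, 140.2]
ee_rot: [179.9, 0.1, -11.6]
force: [9.2, 3.1, -26.3]
gripper_width: 28.4
pot [(array([565., 192.]), np.int32(24))]
changed [([242.0, 3.0], 174), ([294.0, 46.0], 2219), ([323.0, 21.0], 801), ([338.0, 4.0], 27), ([380.0, 14.0], 929), ([174.0, 13.0], 85), ([411.0, 21.0], 176), ([365.0, 33.0], 140), ([401.0, 38.0], 52), ([338.0, 49.0], 103), ([165.0, 58.0], 228), ([385.0, 47.0], 200), ([211.0, 87.0], 645), ([399.0, 69.0], 576), ([339.0, 97.0], 268), ([388.0, 87.0], 71), ([301.0, 98.0], 534), ([395.0, 129.0], 2165), ([128.0, 112.0], 62), ([342.0, 112.0], 43), ([147.0, 119.0], 81), ([321.0, 162.0], 1730), ([305.0, 181.0], 155), ([179.0, 334.0], 98), ([274.0, 328.0], 26), ([198.0, 361.0], 114)]
dark knob region 584
[(265, 273), (265, 273), (265, 273), (265, 273)]
pos [572.  266.9 140.2] rot [ 1.7994e+02  1.1000e-01 -1.1550e+01] F [  9.8   3.3 -26.5] w 28.3 t 43.37
x 0.00 y -0.00 z -0.00
```

```bash
python3 -c "
from workcell import env
print(env.job_done())"
```

```text
the job is handed in; nothing more can be done
None
```

I tipped three balls into the pot, stood the scoop flat on the bench and let go of it. I then pulled the plunger up to its stop and handed the job in at about 43 s, still holding the knob; no verdict came back.

**Balls:** the wrist camera showed three balls on the pot floor, all within 38 mm of its centre and at the size expected for that depth. The last scene picture confirmed only one of them; I take the other two to be hidden by the pot wall.

**Scoop:** it stands released about 6 mm ahead of where it started. The pan measures 89.8 by 62.9 mm as seen from above, and the handle is upright in the side view.

**Plunger:** it rose 22.2 mm, and then the force climbed with no further motion. I left it held at 26 N with the knob gripped at 60 N.

**Other things on the bench:** comparing the first and last scene pictures shows changes only at the arm, the scoop and the balls. Anything hidden behind the arm was not checked.

**What went wrong on the way:**
- The first scoop attempt jammed on balls caught in the tray's corners.
- The scoop then twisted nose-down in the grip, so I let it settle flat in the empty half of the tray and regrasped it there three times.
- I had used all 12 picture views by then, so every later check was done by measuring the pictures in code.

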